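# Clamp a batch of powder jars in the lab mixer

## Task

Take the two finished jars with white lids off the jar mixer and stand them upright in the blue tray; stand every green jar with an orange lid upright on the mixer's deck, in a row between the yellow clamp bar and the fence, fully behind the bar's length. Then turn the black ratchet knob clockwise until the bar holds all the jars tight against the fence and the knob's slip clutch has clicked through at least a sixth of a turn, and only after that press the green start button fully down and let it go. Leave the other things on the bench where they are.

Things in the scene. Friction and masses are not known exactly. Their poses are not given: they have to be found in the camera images.
- jar1_mid (a point): centre (half-way up) of a sealed green-glass jar with an orange lid: an upright cylinder 52 mm across, 65 mm tall, 160 g (hidden variation), z axis up through the lid. To be mixed. May be absent (then no reading).
- jar2_mid (a point): centre (half-way up) of a sealed green-glass jar with an orange lid: an upright cylinder 52 mm across, 65 mm tall, 160 g (hidden variation), z axis up through the lid. To be mixed. May be absent (then no reading).
- jar3_mid (a point): centre (half-way up) of a sealed green-glass jar with an orange lid: an upright cylinder 52 mm across, 65 mm tall, 160 g (hidden variation), z axis up through the lid. To be mixed. May be absent (then no reading).
- jar4_mid (a point): centre (half-way up) of a sealed green-glass jar with an orange lid: an upright cylinder 52 mm across, 65 mm tall, 160 g (hidden variation), z axis up through the lid. To be mixed. May be absent (then no reading).
- done1_mid (a point): centre (half-way up) of a finished jar: blue glass with a white lid, 52 mm across, 65 mm tall, 160 g, z axis up. It starts upright on the mixer's deck, somewhere in the row between clamp bar and fence. Always present.
- done2_mid (a point): centre (half-way up) of a finished jar: blue glass with a white lid, 52 mm across, 65 mm tall, 160 g, z axis up. It starts upright on the mixer's deck, somewhere in the row between clamp bar and fence. Always present.
- tray_floor (a point): centre of the inner floor of the blue square tray, fixed on the bench: 142 mm (x) by 162 mm (y) inside, room for two jars side by side along y, floor 4 mm and rim 12 mm above the bench; x and y axes along its sides.
- row (a point): centre of the dark deck of the fixed white jar mixer, on the deck's surface, 50 mm above the bench. x points across the row from clamp bar to fence, y along the row, z up. Mixer 170 (x) by 500 mm (y). Four grey discs at y = -112.5, -37.5, 37.5, 112.5 mm show convenient places. A jar held tight stands at x = +12 mm. Knob at y = -205 mm, button at y = +205 mm.
- fence_mid (a point): middle of the aluminium fence's inner face, at its foot on the deck: x = +38 mm, y = 0 from the row's centre. The fence runs along the row, 300 mm long, 12 mm thick, 20 mm high above the deck; fixed.
- clamp_bar (a joint): travel of the yellow clamp bar towards the fence, m: 0 fully open (76 mm gap), about 0.024 when 52 mm jars are held tight, limit 0.030. Driven by the screw only: 0.007 m per rad. The bar runs along the row, 300 mm long, 12 mm thick, 20 mm high above the deck; its pressing face is at row x = -38 mm + this travel.
- screw (a joint): angle of the aluminium collar under the knob, rad, growing clockwise seen from above: closes the bar. It turns with the knob (0.08 N m of friction, stays where left) until the bar meets resistance; starts between 0 and 1 rad, about 3.4 rad when the jars are held.
- ratchet (a joint): slip of the black knob relative to the collar, rad, growing clockwise; 0 at the start. It stays constant while the collar turns along and grows only when the slip clutch clicks over (0.22 N m, about 20 N at the bar). The clutch slips likewise in either direction. A sixth of a turn is 1.05 rad.
- ratchet_grip (a point): on the upright axis of the black ribbed ratchet knob, at the height to grip: a cylinder 38 mm across, 34 mm tall, from 17 mm above to 19 mm below this point (collar of 50 mm diameter 3 mm further down, gearbox top 35 mm below this point). It turns without end and without rising; a white line marks its top.
- start_top (a point): centre of the top of the green start button, 26 mm across, in a black round housing 42 mm across; pressed straight down, 6 mm travel, 5 N fully down, springs back.
- start (a joint): travel of the start button, m: 0 released, 0.006 fully down.
- torch: UV torch, grey, 120 mm long, 28 mm across, lying; origin at its underside's centre. Not part of the job: leave alone.
- reagent: amber bottle, 60 mm across, 140 mm tall; origin at its underside's centre. Not part of the job: leave alone.
- brush: brush with a brown handle and green bristles, 175 mm long, lying; origin at its underside's centre. Not part of the job: leave alone.
- beaker: white open cup, 64 mm across, 80 mm tall; origin at its underside's centre. Not part of the job: leave alone.
- spray: white bottle with a blue cap, 44 mm across, 120 mm tall; origin at its underside's centre. Not part of the job: leave alone.
- loupe: silver magnifier, 44 mm across, 36 mm tall; origin at its underside's centre. Not part of the job: leave alone.
Mind the look-alikes: they are no part of the job. What is shaped like the part that bears jar3_mid but pink or purple is not meant.

How it is judged:
By the outcome, as a careful person would: the job done as asked, in the order asked, and still so for the second after the job is handed in, with the robot touching nothing.
Of jar1, jar2, jar3, jar4 only 2 to 4 are there at a start; the rules pass over those that are not, and their reading is None.
At some moment in a run one of jar1, jar2, jar3, jar4 may be knocked a few centimetres aside while the robot is not near it.
It also fails if it takes over 210 s, if anything falls off the work surface, if the arm or the gripper's body presses on something with over 40 N, if the wrist force passes 120 N, or if a joint passes its speed limit or range.

## Robot

A 7-joint arm with a two-finger parallel gripper is mounted at the origin on the work surface. World frame = base frame: x ahead of the robot, y to its left, z up, the work surface at z = 0. Lengths are in m, angles in rad, forces in N, time in s.
With the tool pointing down it reaches from about 0.425 to 1.025 m from the base axis. Payload 9.4 kg.
Tool frame: the origin (TCP) lies between the finger pads; the fingertips stand 17 mm ahead of it and the grasp point (between the pads) lies 2 mm behind it; z points along the fingers, y is the direction in which the jaws open and shut (so a half turn about z gives the same grasp; the last joint's range is limited). The gripper opens to 93 mm and grips with 3 to 60 N. Pads are 15 mm wide; open, the fingers measure 128 mm over their backs; the gripper's body (75 mm by 188 mm) begins 65 mm behind the grasp point.
Start: joints at [1.246, 0.599, -0.003, 1.599, 0.002, 0.943, -0.08], TCP at [0.178, -0.703, 0.236] pointing down, gripper open.
Joint ranges: [-2.57, 2.57], [-0.35, 1.97], [-1.29, 1.29], [0.11, 2.56], [-1.05, 4.19], [0.11, 1.86], [-2.63, 2.63]. Speed limits (rad/s): [2.22, 2.22, 3.01, 3.01, 3.14, 3.14, 3.14].

## Interface

Orientations are given as a rotation vector (axis times angle).
In Python, from workcell import manip, cams gives the robot as it stands.
- The arm moves only by the tool drive_tool, never from a script. Its argument "commands" is a list of rows, each a list of 5 numbers: the gripper command: -1 is shut, 1 is fully open, values between are in proportion, then the shift along the tool's x, y, z in m, then the turn about the tool's z in rad. In form: [[claw, x, y, z, roll], ...]. A call has 1 to 12 rows; each row shifts and turns the commanded pose from where the row before left it, along the tool's axes as they then stand; what a row does not reach is not made up. A row lasts 1/8 s, in which the tool goes at most 62.5 mm and 10.7 degrees, less where a joint would pass 70% of its speed; a pose out of reach is approached as far as the arm can. A call is refused whole if a number of a shift passes 0.0625 or a number of a turn 0.188, either way. A call with a gripper value outside its range is refused whole. The fingers move at their own pace and stop on an object; "newtons" is the grip in N (left out, the last holds). Time passes only in rows, so rows that do not move let the fingers close. It gives the time, the measured TCP pose, the force and the opening at its end, in the units of the state.
- manip.observe(): the state, without advancing time (a new reading comes with each control period).
- cams.grab_frame(name): name is "scene" or "top" or "wrist"; returns a dict with "image" (384x512x3 uint8, red, green, blue), "fov_y" (degrees; the focal length in pixels is half the picture's height over the tangent of half this angle, whatever the lens; pixels are square), "cx", "cy" (the principal point, pixels), "T" (4x4, takes a point from camera to world coordinates). Camera axes: x right, y up, looking along -z (the intrinsics and any distortion apply to the point x, -y, -z); pixel columns grow to the right and rows downward; lengths in m; the calibration is good to about 2 mm. A picture is of the moment at which its call begins. There is no depth.
- manip.job_done(): hands the job in, once; it reports no verdict.
The state is a dict: "t": time; "joint_pos": joint angles; "dq": joint speeds; "effort": joint torques, N m; "tool_pos": TCP position; "eef_rot": TCP orientation; "ft_force": force on the tool from outside, world axes, zero at the start; "moment": the same for the moment, N m; "width": finger opening in m.
Only numpy, scipy, OpenCV 4.12 (cv2) and the standard library are available. Lean on these libraries where they do the work, as an engineer would, in place of code of your own. Each camera call takes 0.05 s, during which the arm holds its last target.

## Working session

There is one attempt and no reset: what is moved stays moved. The work goes in short steps, Python scripts to look and compute and a tool call to move; the robot and the scene stay as the last step left them, time stands still between calls to the robot, and variables do not carry over. Pictures are saved under pics/ and viewed, and the job is handed in when it is done.

Besides the shell and the picture viewer there is one more tool, called as name(argument=value, ...), one argument or row to a line, values as JSON. drive_tool: Moves the arm, as the interface text tells. Its arguments: {"type":"object","properties":{"commands":{"type":"array"},"newtons":{"type":"number"}},"required":["commands"]}

```bash
ls; mkdir -p pics
python3 - <<'E'
from workcell import manip, cams
import cv2
s=manip.observe(); print({k:(v if not hasattr(v,'round') else v) for k,v in s.items()})
for n in ("scene","top","wrist"):
    f=cams.grab_frame(n); cv2.imwrite(f"pics/{n}0.png",f["image"][:,:,::-1]); print(n,f["fov_y"],f["cx"],f["cy"],f["T"].round(4).tolist(),[k for k in f])
E
```

```text
pics
{'t': 0.0, 'joint_pos': array([ 1.24633251,  0.60014997, -0.00254983,  1.60012368,  0.00182137,
        0.9429097 , -0.07981398]), 'dq': array([-0.0001948 ,  0.00023279,  0.00029115, -0.00043457,  0.00034098,
        0.00137877, -0.00046657]), 'effort': array([-1.24105896e-03, -7.65057278e+01,  1.49663139e+00, -2.52359104e+01,
       -5.25242812e-02,  1.68458442e-02,  2.05604811e-04]), 'tool_pos': array([ 0.17766529, -0.70241357,  0.23474413]), 'eef_rot': array([-3.11596752e+00, -3.88097795e-01,  5.54101413e-04]), 'ft_force': array([-0.10784824,  0.47930065, -0.42528381]), 'moment': array([ 0.008946  , -0.0210802 , -0.05374554]), 'width': 0.09281432150886229}
scene 56.203697432987525 259.71617758174386 191.41551532779212 [[-0.4557, -0.734, 0.5036, 1.0695], [0.8901, -0.3776, 0.2552, 0.2566], [0.0028, 0.5646, 0.8254, 0.905], [0.0, 0.0, 0.0, 1.0]] ['image', 'fov_y', 'cx', 'cy', 'T']
top 45.08435571467027 256.9400164376552 188.2143041391858 [[-0.0301, 0.9979, -0.0578, 0.4802], [-0.9994, -0.0291, 0.0181, 0.0327], [0.0164, 0.0583, 0.9982, 1.2943], [0.0, 0.0, 0.0, 1.0]] ['image', 'fov_y', 'cx', 'cy', 'T']
wrist 58.044906534979425 255.00286813240712 193.64403989465617 [[0.2459, 0.9286, 0.278, 0.2542], [-0.9693, 0.236, 0.0691, -0.684], [-0.0015, -0.2864, 0.9581, 0.3837], [0.0, 0.0, 0.0, 1.0]] ['image', 'fov_y', 'cx', 'cy', 'T']
```

View pics/scene0.png

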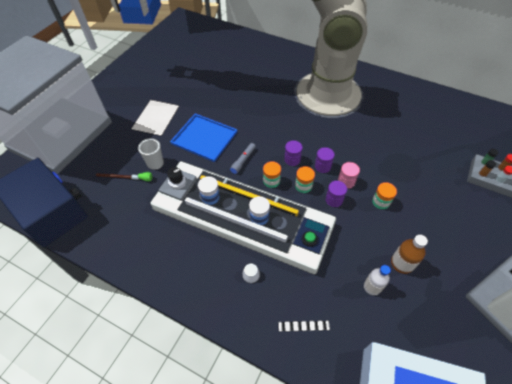

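View pics/top0.png

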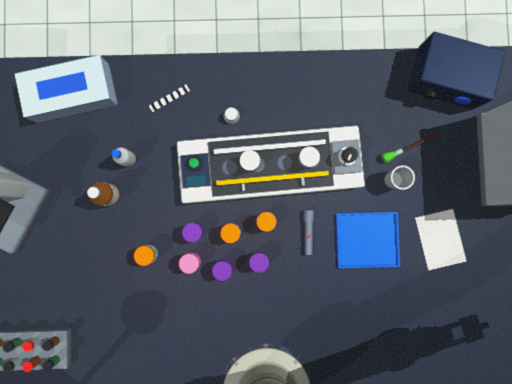

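View pics/wrist0.png

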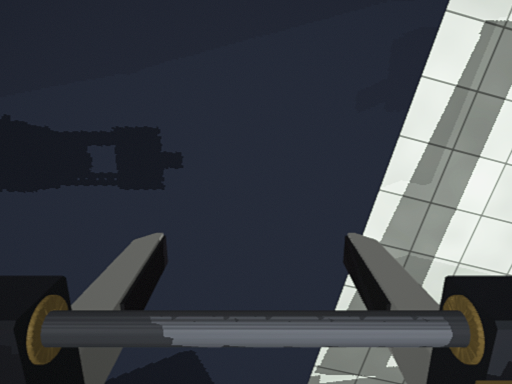

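```bash
cat > h.py <<'E'
import numpy as np, cv2
from workcell import manip, cams
def ray(f,u,v):
    H,W=f["image"].shape[:2]; fl=H/2/np.tan(np.radians(f["fov_y"])/2)
    d=np.array([(u-f["cx"])/fl,-(v-f["cy"])/fl,-1.0]); return f["T"][:3,3], f["T"][:3,:3]@d
def px2w(f,u,v,z):
    o,d=ray(f,u,v); return o+d*(z-o[2])/d[2]
def w2px(f,p):
    H,W=f["image"].shape[:2]; fl=H/2/np.tan(np.radians(f["fov_y"])/2)
    q=f["T"][:3,:3].T@(np.array(p,float)-f["T"][:3,3]); return np.array([f["cx"]+fl*q[0]/-q[2], f["cy"]+fl*q[1]/q[2]])
def crop(f,name,x0,y0,x1,y1,s=None):
    s=s or min(800/(x1-x0),600/(y1-y0)); c=f["image"][y0:y1,x0:x1,::-1]
    cv2.imwrite(name,cv2.resize(c,None,fx=s,fy=s,interpolation=cv2.INTER_CUBIC))
def blobs(f,lo,hi,amin=60):
    h=cv2.cvtColor(f["image"],cv2.COLOR_RGB2HSV); m=cv2.inRange(h,np.array(lo),np.array(hi))
    n,l,st,c=cv2.connectedComponentsWithStats(m); return [(c[i].round(1),st[i].tolist()) for i in range(1,n) if st[i][4]>=amin]
E
python3 - <<'E'
from h import *
f=cams.grab_frame("top"); g=cams.grab_frame("scene")
crop(f,"pics/t1.png",120,110,420,290); crop(g,"pics/s1.png",90,90,420,290)
for fr in (f,g):
    for c,s in blobs(fr,(5,150,120),(18,255,255)): print("orange",c,s, px2w(fr,*c,0.06).round(4))
    for c,s in blobs(fr,(105,200,100),(125,255,255)): print("blue",c,s, px2w(fr,*c,0.008).round(4))
    for c,s in blobs(fr,(22,150,120),(32,255,255),30): print("yellow",c,s, px2w(fr,*c,0.07).round(4))
    for c,s in blobs(fr,(50,150,80),(75,255,255),20): print("green",c,s, px2w(fr,*c,0.07).round(4))
E
```

```text
orange [103.9 190.6] [96, 183, 15, 18, 154] [0.5571 0.4172 0.06  ]
orange [265.3 221.3] [256, 212, 20, 20, 171] [ 0.4627 -0.0093  0.06  ]
orange [229.1 233. ] [220, 223, 20, 20, 266] [0.4346 0.0878 0.06  ]
orange [143.4 255.3] [134, 246, 20, 20, 326] [0.383  0.3154 0.06  ]
blue [71.1 82.7] [57, 73, 28, 20, 208] [0.8661 0.5215 0.008 ]
blue [49.2 90.6] [40, 86, 19, 11, 63] [0.8452 0.5826 0.008 ]
blue [366.3 241.5] [337, 213, 62, 55, 2923] [ 0.3975 -0.2899  0.008 ]
yellow [271.8 177.6] [216, 171, 113, 14, 565] [ 0.5781 -0.0298  0.07  ]
green [388.3 156. ] [382, 152, 14, 10, 96] [ 0.627  -0.3434  0.07  ]
green [193.4 162.4] [189, 158, 10, 10, 77] [0.6245 0.1771 0.07  ]
orange [271.6 169.2] [263, 161, 18, 17, 241] [ 0.4665 -0.0097  0.06  ]
orange [305.2 174.2] [297, 166, 18, 17, 250] [0.438  0.0864 0.06  ]
orange [386.3 190.7] [377, 182, 20, 18, 280] [0.3865 0.3155 0.06  ]
orange [410.1 250.8] [402, 242, 19, 18, 219] [0.5418 0.4218 0.06  ]
blue [130.4   5.1] [121, 0, 19, 14, 108] [-0.1403 -1.0388  0.008 ]
blue [203.9 137. ] [172, 115, 64, 45, 1628] [ 0.4105 -0.2892  0.008 ]
yellow [236.7 189.5] [218, 181, 40, 17, 179] [ 0.5839 -0.0624  0.07  ]
yellow [283.7 206.8] [269, 200, 30, 15, 139] [0.5754 0.0799 0.07  ]
green [145.1 176. ] [140, 173, 11, 7, 64] [ 0.6637 -0.3213  0.07  ]
green [309.8 236.3] [305, 232, 11, 10, 83] [0.6262 0.1782 0.07  ]
```

View pics/t1.png

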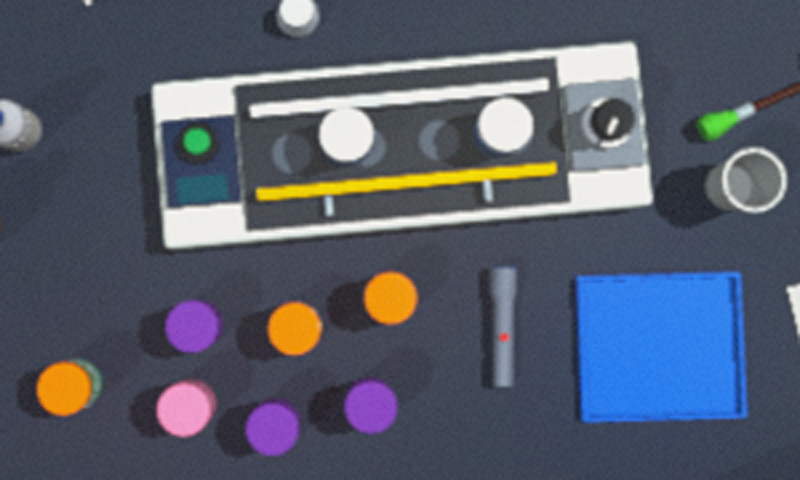

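View pics/s1.png

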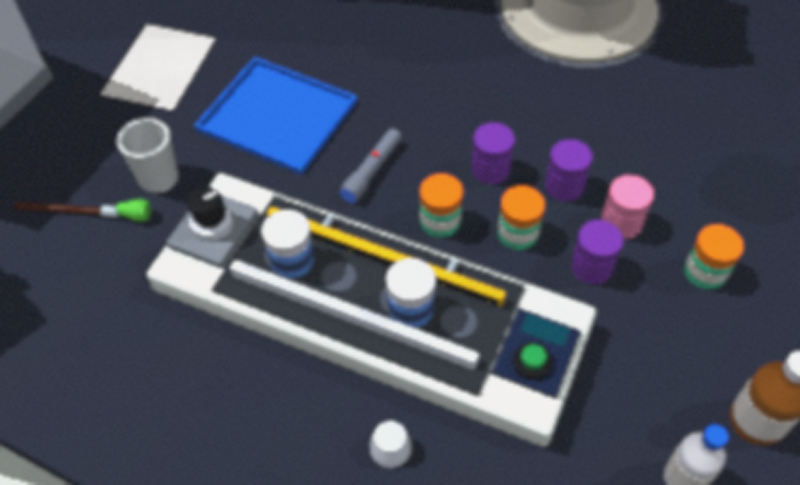

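Run:
```python
from h import *
f=cams.grab_frame("top"); g=cams.grab_frame("scene")
crop(f,"pics/t2.png",165,115,375,215); crop(g,"pics/s2.png",140,155,345,275)
```

```text
(no output)
```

View pics/t2.png

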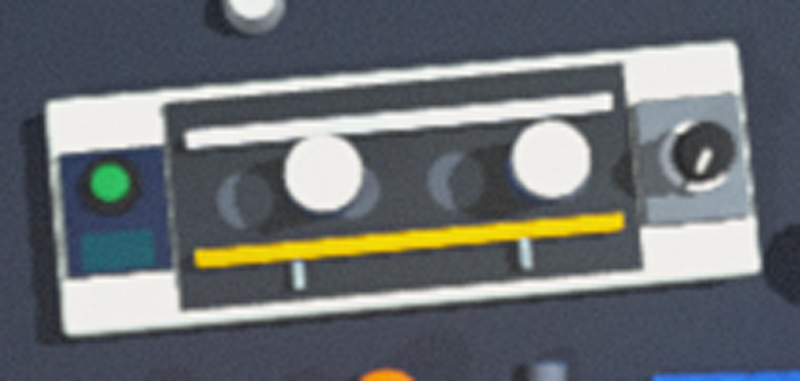

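View pics/s2.png

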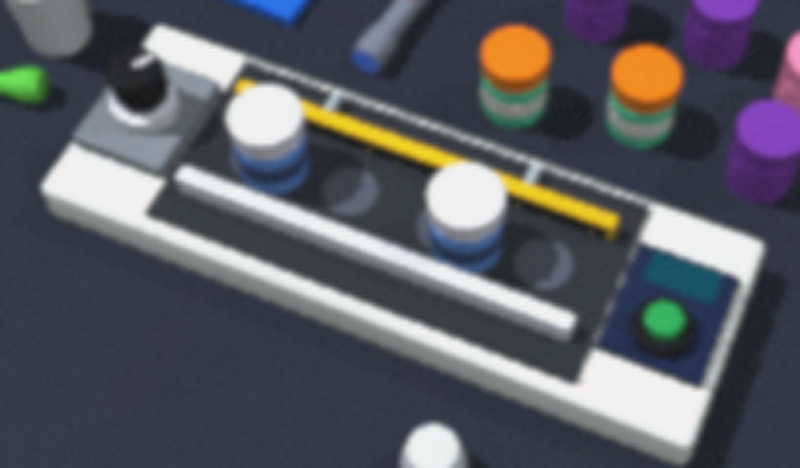

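Run:
```python
from h import *
from scipy.optimize import least_squares
f=cams.grab_frame("top"); g=cams.grab_frame("scene")
loc=np.array([[.085,.25],[.085,-.25],[-.085,-.25],[-.085,.25]])
tp=np.array([[46,100],[738,42],[760,272],[66,335]])/ (800/210)+[165,115]
sp=np.array([[690,443],[42,188],[158,25],[765,245]])/(800/205)+[140,155]
def pts(p):
    c,s=np.cos(p[2]),np.sin(p[2]); return [[p[0]+c*x-s*y,p[1]+s*x+c*y,p[3]] for x,y in loc]
for nm,sets in (("top",[(f,tp)]),("scene",[(g,sp)]),("both",[(f,tp),(g,sp)])):
  for zfree in (0,1):
    fun=lambda p: np.concatenate([(np.array([w2px(fr,q) for q in pts(p if zfree else [*p[:3],.05])])-q0).ravel() for fr,q0 in sets])
    r=least_squares(fun,[.62,-.03,.08,.05]); print(nm,zfree,r.x.round(4),r.fun.round(1))
# triangulate
def tri(a,b):
    o1,d1=ray(f,*a);o2,d2=ray(g,*b); A=np.stack([d1,-d2],1); t=np.linalg.lstsq(A,o2-o1,rcond=None)[0]
    p1=o1+d1*t[0];p2=o2+d2*t[1]; return ((p1+p2)/2).round(4), np.linalg.norm(p1-p2).round(4)
T=lambda x,y:(165+x/(800/210),115+y/(800/210)); S=lambda x,y:(140+x/(800/205),155+y/(800/205))
print("knobtop",tri(T(706,147),S(135,66)))
print("button",tri(T(110,182),S(664,318)))
print("doneL",tri(T(323,172),S(467,192)),"doneR",tri(T(550,158),S(267,110)))
print("jarA",tri((266,221.8),S(516,50)),"jarB",tri((229.6,233),S(646,72)))
print("barends",tri(T(195,258),S(617,222)),tri(T(624,220),S(238,85)))
print("tray",tri((367.5,240.5),(204.3,137)))
```

```text
top 0 [ 0.6167 -0.03    0.059   0.05  ] [-0.9 -0.4  0.7 -0.9  1.4  0.7 -1.2  0.5]
top 1 [ 0.6183 -0.0307  0.059   0.0345] [ 0.2 -0.1 -0.3 -0.4  0.2  0.4 -0.1  0.1]
scene 0 [ 0.6249 -0.0239  0.0613  0.05  ] [ 1.   1.8 -2.  -0.5 -0.6 -1.6  1.4 -1.2]
scene 1 [ 0.6171 -0.0281  0.0638  0.0329] [-0.1  0.9 -0.1  0.3  0.5 -0.2 -0.2 -1.1]
both 0 [ 0.6201 -0.0273  0.059   0.05  ] [-1.9 -1.7 -0.3 -2.1  0.3 -0.5 -2.2 -0.7  0.3 -0.3 -1.9 -2.4 -0.5 -3.2
  0.8 -2.8]
both 1 [ 0.6179 -0.0294  0.0608  0.0337] [-0.2  0.3 -0.9 -0.4 -0.3  0.5 -0.4  0.4 -0.9  1.  -0.6 -0.1  0.2 -0.5
 -0.7 -0.9]
knobtop (array([ 0.6316, -0.2334,  0.1048]), np.float64(0.0013))
button (array([0.6238, 0.1776, 0.0646]), np.float64(0.0023))
doneL (array([0.6211, 0.0283, 0.1104]), np.float64(0.0019)) doneR (array([ 0.626 , -0.1253,  0.1127]), np.float64(0.0019))
jarA (array([ 0.4612, -0.0107,  0.0601]), np.float64(0.0008)) jarB (array([0.4347, 0.0863, 0.0597]), np.float64(0.0004))
barends (array([0.5688, 0.1195, 0.0636]), np.float64(0.0021)) (array([ 0.5869, -0.1826,  0.06  ]), np.float64(0.0028))
tray (array([ 0.3992, -0.2969, -0.0065]), np.float64(0.0001))
```

```bash
cat > fit.py <<'E'
from h import *
from scipy.optimize import least_squares
f=cams.grab_frame("top"); g=cams.grab_frame("scene")
loc=np.array([[.085,.25],[.085,-.25],[-.085,-.25],[-.085,.25]])
tp=np.array([[46,100],[738,42],[760,272],[66,335]])/ (800/210)+[165,115]
sp=np.array([[690,443],[42,188],[158,25],[765,245]])/(800/205)+[140,155]
T=lambda x,y:(165+x/(800/210),115+y/(800/210)); S=lambda x,y:(140+x/(800/205),155+y/(800/205))
# tri points with known z
P=[(T(323,172),S(467,192),.115),(T(550,158),S(267,110),.115),((266,221.8),S(516,50),.065),((229.6,233),S(646,72),.065),((143.5,255.5),(386.3,188.6),.065)]
def proj(fr,p,k,dx):
    H=384; fl=H/2/np.tan(np.radians(fr["fov_y"])/2)
    q=fr["T"][:3,:3].T@(np.array(p)-fr["T"][:3,3]-dx); x,y=q[0]/-q[2],q[1]/q[2]; r=x*x+y*y
    return np.array([fr["cx"]+fl*x*(1+k*r),fr["cy"]+fl*y*(1+k*r)])
def fun(p,full=False):
    c,s=np.cos(p[2]),np.sin(p[2]); out=[]
    kt,ks=p[3:5]; dt=p[5:8]; ds=p[8:11]
    for (x,y),a,b in zip(loc,tp,sp):
        w=[p[0]+c*x-s*y,p[1]+s*x+c*y,.05]; out+= [*(proj(f,w,kt,dt)-a),*(proj(g,w,ks,ds)-b)]
    for i,(a,b,z) in enumerate(P):
        w=[p[11+2*i],p[12+2*i],z]; out+=[*(proj(f,w,kt,dt)-a),*(proj(g,w,ks,ds)-b)]
    if full: return np.array(out)
    return np.concatenate([np.array(out)/.6, p[5:11]/.0015, p[3:5]/.3])
x0=np.concatenate([[.618,-.03,.06,0,0],np.zeros(6),[.62,.03,.626,-.125,.461,-.01,.435,.086,.384,.315]])
r=least_squares(fun,x0); print(r.x[:5].round(4),(r.x[5:11]*1e3).round(2)); print(r.x[11:].reshape(-1,2).round(4)); print(fun(r.x,True).reshape(-1,2).round(1).tolist())
E
python3 fit.py
```

```text
[ 0.6213 -0.0279  0.0608 -0.2167 -0.1776] [ 1.85  1.7   0.34 -1.85 -1.7   1.64]
[[ 0.6219  0.0289]
 [ 0.6267 -0.1251]
 [ 0.4626 -0.0099]
 [ 0.436   0.0871]
 [ 0.3797  0.3202]]
[[-0.4, -0.8], [-0.5, 0.1], [-1.0, -1.1], [-0.2, -1.2], [-0.1, -0.5], [0.0, -1.6], [-0.8, -0.4], [-0.0, -1.9], [0.1, 0.4], [-0.1, 0.5], [0.2, 0.6], [-0.1, 0.8], [0.3, 0.2], [0.2, 0.4], [0.4, 0.1], [0.4, 0.4], [0.4, 0.7], [0.0, 1.1]]
```

```bash
cat >> h.py <<'E'
from scipy.spatial.transform import Rotation as R
def tool():
    s=manip.observe(); M=R.from_rotvec(s["eef_rot"]).as_matrix(); return s,M
def to(p,yaw=None):
    s,M=tool(); d=M.T@(np.array(p)-s["tool_pos"])
    out=f"t={s['t']:.2f} tcp={s['tool_pos'].round(4)} yawy={np.arctan2(M[1,1],M[0,1]):.4f} tilt={M[2].round(3)} w={s['width']:.4f} F={s['ft_force'].round(1)} j={s['joint_pos'].round(2)}\n shift(tool)={d.round(4)}"
    print(out)
    if yaw is not None: print(" roll", round(-(yaw-np.arctan2(M[1,1],M[0,1])),4))
E
python3 -c "
from h import *
to([.6267,-.125,.3],.0608)"
```

```text
t=0.55 tcp=[ 0.1778 -0.7028  0.2356] yawy=-1.3230 tilt=[-0.  0. -1.] w=0.0932 F=[-0.8  0.3  0.6] j=[ 1.25  0.6  -0.    1.6   0.    0.94 -0.08]
 shift(tool)=[ 0.5769 -0.4501 -0.0644]
 roll -1.3838
```

drive_tool(
  commands=[
    [1,0,0,0,-0.173],
    [1,0,0,0,-0.173],
    [1,0,0,0,-0.173],
    [1,0,0,0,-0.173],
    [1,0,0,0,-0.173],
    [1,0,0,0,-0.173],
    [1,0,0,0,-0.173],
    [1,0,0,0,-0.173],
    [1,0,0,0,0],
  ],
  newtons=20,
)

```text
t: 1.68
tool_pos: [0.1775, -0.7029, 0.2355]
eef_rot: [2.154, 2.286, 0.001]
ft_force: [0.1, -0.5, 0.4]
width: 0.0933
```

```bash
python3 -c "
from h import *
to([.6267-.06,-.125,.3],.0608)"
```

```text
t=1.68 tcp=[ 0.1775 -0.7029  0.2355] yawy=0.0594 tilt=[ 0.  0. -1.] w=0.0933 F=[ 0.1 -0.5  0.4] j=[ 1.48  0.63 -0.38  1.58  0.26  0.99  1.07]
 shift(tool)=[ 0.5538  0.4229 -0.0642]
 roll -0.0014
```

drive_tool(
  commands=[
    [1,0.046,0.035,-0.0054,0],
    [1,0.046,0.035,-0.0054,0],
    [1,0.046,0.035,-0.0054,0],
    [1,0.046,0.035,-0.0054,0],
    [1,0.046,0.035,-0.0054,0],
    [1,0.046,0.035,-0.0054,0],
    [1,0.046,0.035,-0.0054,0],
    [1,0.046,0.035,-0.0054,0],
    [1,0.046,0.035,-0.0054,0],
    [1,0.046,0.035,-0.0054,0],
    [1,0.046,0.035,-0.0054,0],
    [1,0.046,0.035,-0.0054,0],
  ],
)

```text
t: 3.18
tool_pos: [0.5643, -0.1246, 0.3009]
eef_rot: [2.158, 2.282, 0.0]
ft_force: [0.4, 0.2, 0.4]
width: 0.0929
```

```bash
python3 -c "
from h import *
to([.6267,-.125,.3],.0608)
f=cams.grab_frame('wrist'); cv2.imwrite('pics/w1.png',f['image'][:,:,::-1])
for n,p in dict(doneR=(.6267,-.1251,.115),doneL=(.6219,.0289,.115),knob=(.6316,-.2334,.105)).items(): print(n,w2px(f,p).round(1))
"
```

```text
t=3.17 tcp=[ 0.5643 -0.1246  0.3009] yawy=0.0560 tilt=[-0.     0.001 -1.   ] w=0.0929 F=[0.4 0.2 0.4] j=[ 0.49  0.39 -0.52  1.85  0.23  0.96 -0.07]
 shift(tool)=[-0.0038  0.0623  0.0009]
 roll -0.0048
doneR [318.5 177.2]
doneL [332.3   4.8]
knob [310.7 269.7]
```

View pics/w1.png

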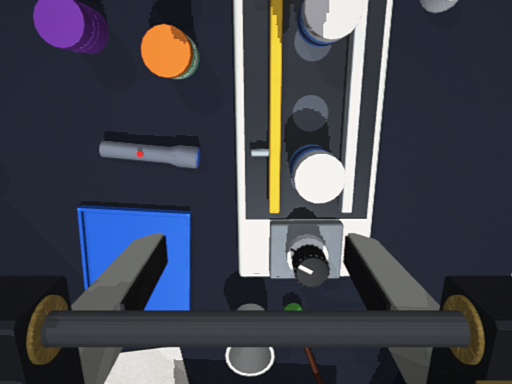

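drive_tool(
  commands=[
    [1,-0.0038,0.0623,0,-0.005],
    [1,0,0,0.05,0],
    [1,0,0,0.05,0],
    [1,0,0,0.05,0],
    [1,0,0,0.03,0],
    [1,0,0,0,0],
  ],
)

```text
t: 3.98
tool_pos: [0.6244, -0.1263, 0.1184]
eef_rot: [-2.148, -2.288, 0.004]
ft_force: [0.1, 0.7, 0.3]
width: 0.0928
```

```bash
python3 -c "
from h import *
to([.6267,-.125,.098],.0608)
f=cams.grab_frame('wrist'); cv2.imwrite('pics/w2.png',f['image'][:,:,::-1])
f=cams.grab_frame('scene'); crop(f,'pics/s3.png',120,120,350,290)
"
```

```text
t=3.98 tcp=[ 0.6244 -0.1263  0.1184] yawy=0.0631 tilt=[ 0.001 -0.004 -1.   ] w=0.0928 F=[0.1 0.7 0.3] j=[ 0.38  0.67 -0.41  1.88  0.4   0.68 -0.21]
 shift(tool)=[0.0011 0.0024 0.0204]
 roll 0.0023
```

View pics/w2.png

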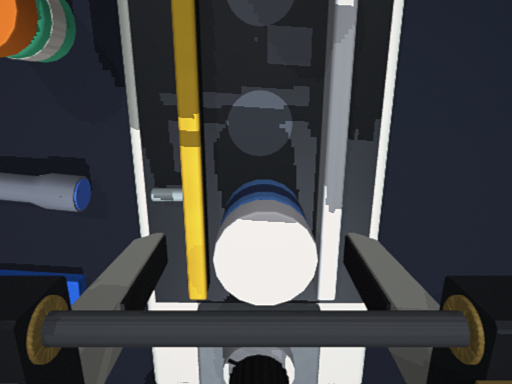

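View pics/s3.png

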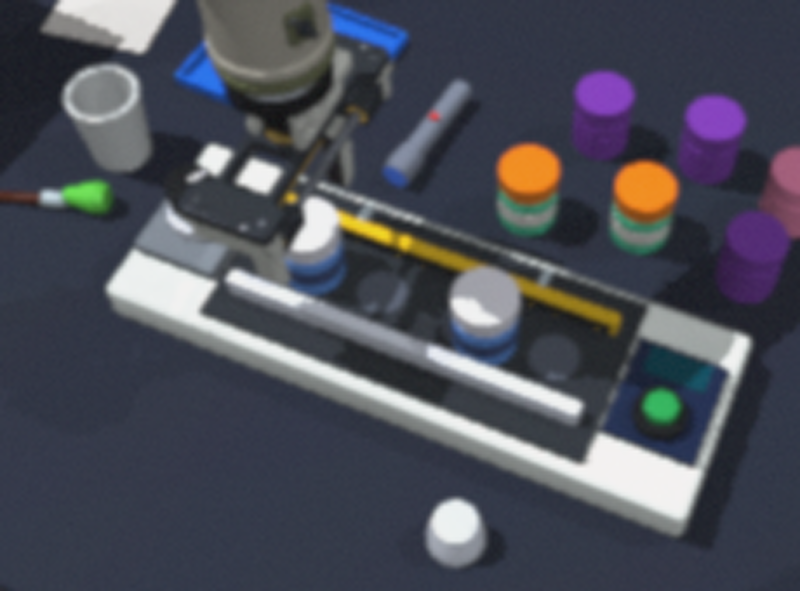

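```bash
python3 -c "
from h import *
s,M=tool(); f=cams.grab_frame('wrist')
print((M.T@(f['T'][:3,3]-s['tool_pos'])).round(4)); print((M.T@f['T'][:3,:3]).round(4).tolist())
print(w2px(f,(.6267,-.1251,.115)))
print(px2w(f,265,253,.115), px2w(f,265.5,122,.05), 'bar',px2w(f,195,298,.07),px2w(f,172,0,.07),px2w(f,208,298,.07),'fence',px2w(f,319,298,.07),px2w(f,329,0,.07))
"
```

```text
[ 0.079  -0.0011 -0.1489]
[[0.0007, 0.9581, 0.2863], [1.0, -0.0006, -0.0003], [-0.0001, 0.2863, -0.9581]]
[258.0765743  254.83029184]
[ 0.63004065 -0.12388756  0.115     ] [ 0.62796817 -0.06602189  0.05      ] bar [ 0.58900514 -0.18180568  0.07      ] [ 0.57445016 -0.00562672  0.07      ] [ 0.59760977 -0.18125131  0.07      ] fence [ 0.67110185 -0.17651648  0.07      ] [ 6.55465804e-01 -3.55370390e-04  7.00000000e-02]
```

drive_tool(
  commands=[
    [1,0.002,0.004,0.02,0],
    [1,0,0,0,0],
    [-1,0,0,0,0],
    [-1,0,0,0,0],
    [-1,0,0,0,0],
    [-1,0,0,0,0],
    [-1,0,0,0,0],
    [-1,0,0,0,0],
  ],
  newtons=25,
)

```text
t: 5.12
tool_pos: [0.6296, -0.1241, 0.1005]
eef_rot: [2.147, 2.293, -0.0]
ft_force: [0.0, -0.2, 1.3]
width: 0.0518
```

```bash
python3 -c "
from h import *
to([.40,-.29,.2],.0608)
f=cams.grab_frame('wrist'); cv2.imwrite('pics/w3.png',f['image'][:,:,::-1])
"
```

```text
t=5.12 tcp=[ 0.6296 -0.1241  0.1005] yawy=0.0659 tilt=[-0. -0. -1.] w=0.0518 F=[ 0.  -0.2  1.3] j=[ 0.36  0.69 -0.4   1.88  0.42  0.65 -0.23]
 shift(tool)=[-0.1505 -0.24   -0.0994]
 roll 0.0051
```

View pics/w3.png

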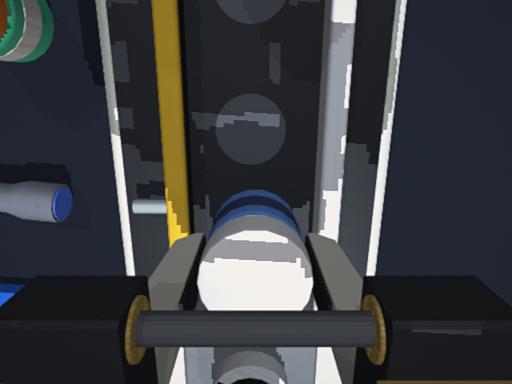

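```bash
cat >> h.py <<'E'
KD=dict(top=-.2167,scene=-.1776); DX=dict(top=np.array([1.85,1.7,.34])*1e-3,scene=np.array([-1.85,-1.7,1.64])*1e-3)
def px2wd(f,name,u,v,z):
    fl=384/2/np.tan(np.radians(f["fov_y"])/2); x,y=(u-f["cx"])/fl,(v-f["cy"])/fl
    a,b=x,y; k=KD[name]
    for _ in range(20): r=a*a+b*b; a,b=x/(1+k*r),y/(1+k*r)
    o=f["T"][:3,3]+DX[name]; d=f["T"][:3,:3]@np.array([a,-b,-1]); return o+d*(z-o[2])/d[2]
E
python3 -c "
from h import *
f=cams.grab_frame('top')
for p in [(577,275),(740,272),(745,418),(582,420)]:
  print(px2wd(f,'top',120+p[0]/(800/300),110+p[1]/(800/300),.012).round(4))
for c,s in blobs(f,(5,150,120),(18,255,255)): print(c,px2wd(f,'top',*c,.065))
g=cams.grab_frame('scene')
for c,s in blobs(g,(105,200,100),(125,255,255)): print(c,px2wd(g,'scene',*c,.008))
"
```

```text
[ 0.48   -0.2089  0.012 ]
[ 0.4768 -0.3865  0.012 ]
[ 0.3207 -0.3872  0.012 ]
[ 0.3277 -0.2094  0.012 ]
[104.  190.8] [0.55823805 0.42747674 0.065     ]
[265.1 221.6] [ 0.46374198 -0.00687172  0.065     ]
[228.7 233.3] [0.43557562 0.09062936 0.065     ]
[143.5 255.3] [0.38209795 0.32131339 0.065     ]
[135.8   4.9] [-0.25524404 -1.16606505  0.008     ]
[224.8 130.8] [ 0.3490518  -0.24542346  0.008     ]
```

drive_tool(
  commands=[
    [-1,0,0,-0.05,0],
    [-1,0,0,-0.05,0],
    [-1,-0.0331,-0.0404,0,0],
    [-1,-0.0331,-0.0404,0,0],
    [-1,-0.0331,-0.0404,0,0],
    [-1,-0.0331,-0.0404,0,0],
    [-1,-0.0331,-0.0404,0,0],
    [-1,-0.0331,-0.0404,0,0],
    [-1,0,0,0.05,0],
    [-1,0,0,0.05,0],
    [-1,0,0,0,0],
  ],
)

```text
t: 6.65
tool_pos: [0.3992, -0.3369, 0.0979]
eef_rot: [-2.142, -2.29, 0.001]
ft_force: [0.2, -0.5, -0.9]
width: 0.0517
```

```bash
python3 -c "
from h import *
to([.401,-.338,.0555],.0608)
f=cams.grab_frame('wrist'); cv2.imwrite('pics/w4.png',f['image'][:,:,::-1])
f=cams.grab_frame('top'); crop(f,'pics/t4.png',120,110,420,290)
"
```

```text
t=6.65 tcp=[ 0.3992 -0.3369  0.0979] yawy=0.0667 tilt=[ 0.004 -0.005 -1.   ] w=0.0517 F=[ 0.2 -0.5 -0.9] j=[ 0.86  0.59 -0.38  2.15  0.47  0.48  0.18]
 shift(tool)=[-0.0014  0.0019  0.0424]
 roll 0.0059
```

View pics/w4.png

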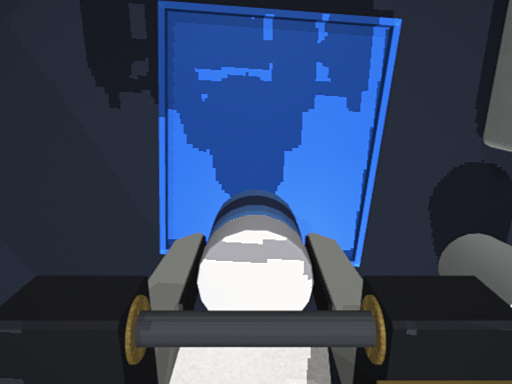

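View pics/t4.png

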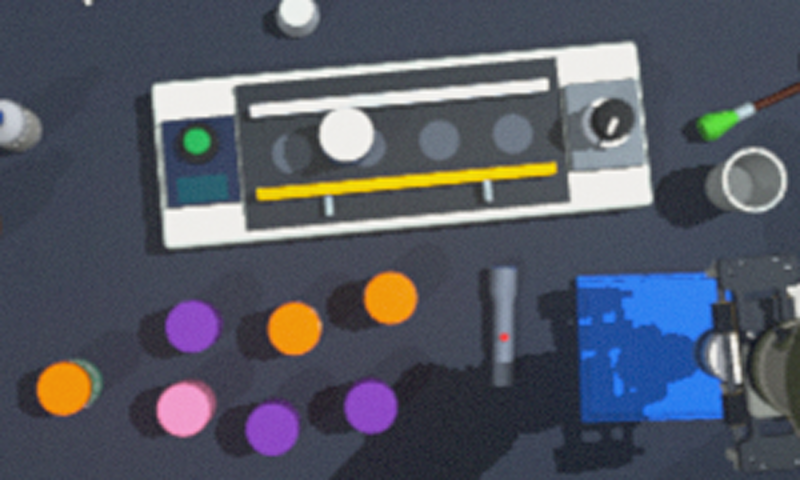

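```bash
python3 -c "
from h import *
f=cams.grab_frame('wrist')
for p in [(160,252),(358,265),(160,1),(401,19),(169,10),(393,25)]: print(p,px2w(f,*p,.012).round(4))
"
```

```text
(160, 252) [ 0.3312 -0.3807  0.012 ]
(358, 265) [ 0.4821 -0.3815  0.012 ]
(160, 1) [ 0.3331 -0.2105  0.012 ]
(401, 19) [ 0.4829 -0.2104  0.012 ]
(169, 10) [ 0.3386 -0.2151  0.012 ]
(393, 25) [ 0.4786 -0.2142  0.012 ]
```

drive_tool(
  commands=[
    [-1,0.003,0.007,0,0],
    [-1,0,0,0.03,0],
    [-1,0,0,0.012,0],
    [-1,0,0,0,0],
    [-1,0,0,0,0],
  ],
)

```text
t: 7.42
tool_pos: [0.4081, -0.3348, 0.0592]
eef_rot: [2.146, 2.293, 0.0]
ft_force: [-0.4, 1.3, -1.3]
width: 0.0518
```

drive_tool(
  commands=[
    [-1,0,0,0.002,0],
    [-1,0,0,0,0],
  ],
)

```text
t: 7.68
tool_pos: [0.4077, -0.3349, 0.0567]
eef_rot: [2.147, 2.293, -0.0]
ft_force: [0.1, -0.2, -1.5]
width: 0.0514
```

drive_tool(
  commands=[
    [-1,0,0,0.002,0],
    [-1,0,0,0,0],
  ],
)

```text
t: 7.92
tool_pos: [0.4077, -0.3348, 0.0544]
eef_rot: [2.147, 2.293, -0.0]
ft_force: [-0.1, -0.9, -1.2]
width: 0.0517
```

drive_tool(
  commands=[
    [-1,0,0,0.0015,0],
    [-1,0,0,0,0],
  ],
)

```text
t: 8.18
tool_pos: [0.4077, -0.3349, 0.0544]
eef_rot: [2.146, 2.293, -0.001]
ft_force: [-3.4, 1.8, 21.5]
width: 0.0515
```

drive_tool(
  commands=[
    [1,0,0,0,0],
    [1,0,0,0,0],
    [1,0,0,-0.05,0],
    [1,0,0,-0.05,0],
    [1,0.0437,0.0301,-0.006,0],
    [1,0.0437,0.0301,-0.006,0],
    [1,0.0437,0.0301,-0.006,0],
    [1,0.0437,0.0301,-0.006,0],
    [1,0.0437,0.0301,-0.006,0],
    [1,0.0437,0.0301,-0.006,0],
    [1,0.0437,0.0301,-0.006,0],
    [1,0.0437,0.0301,-0.006,0],
  ],
)

```text
t: 9.68
tool_pos: [0.6255, 0.0315, 0.2007]
eef_rot: [-2.147, -2.293, 0.001]
ft_force: [-0.0, -0.3, -0.3]
width: 0.0929
```

```bash
python3 -c "
from h import *
to([.625,.0295,.1],.0608)
f=cams.grab_frame('wrist'); cv2.imwrite('pics/w5.png',f['image'][:,:,::-1])
f=cams.grab_frame('top'); crop(f,'pics/t5.png',120,110,420,290)
"
```

```text
t=9.68 tcp=[0.6255 0.0315 0.2007] yawy=0.0660 tilt=[-0.    -0.001 -1.   ] w=0.0929 F=[-0.  -0.3 -0.3] j=[ 0.17  0.56 -0.47  1.85  0.33  0.82 -0.4 ]
 shift(tool)=[-0.002  -0.0005  0.1007]
 roll 0.0052
```

View pics/w5.png

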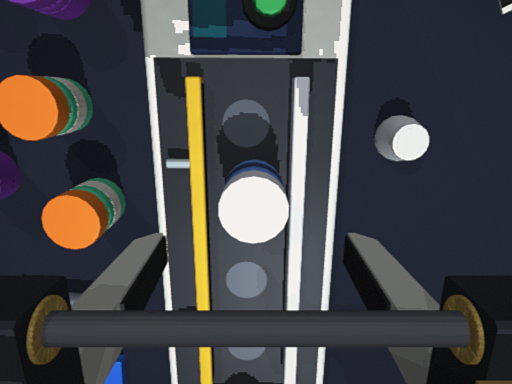

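View pics/t5.png

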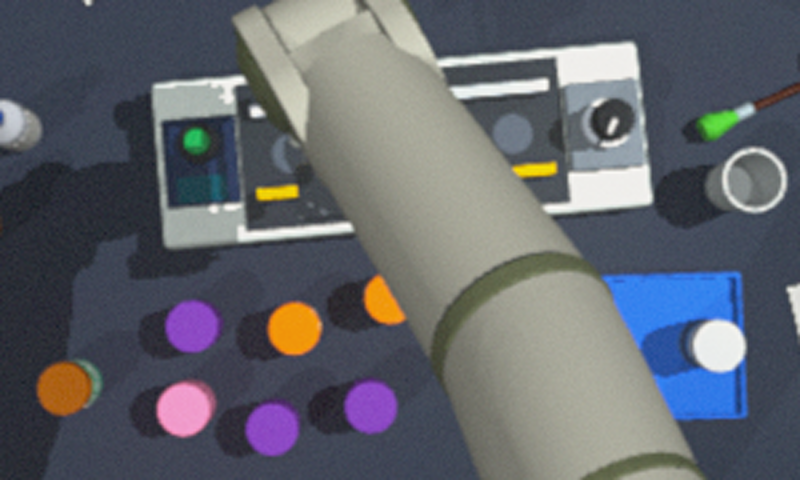

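```bash
python3 -c "
from h import *
f=cams.grab_frame('wrist')
for n,p,z in [('done',(253.5,209),.115),('d112',(246,122),.05),('d-37',(246,280),.05),('fence-top-inner',(293,78),.07),('fence',(287,300),.07),('bar',(203,78),.07),('bar2',(211,300),.07),('button',(270,3),.065),('jarA',(75,219),.065),('jarB',(32,107),.065)]: print(n,px2w(f,*p,z).round(4))
"
```

```text
done [0.6256 0.0346 0.115 ]
d112 [0.6151 0.0901 0.05  ]
d-37 [ 0.6251 -0.0613  0.05  ]
fence-top-inner [0.6493 0.1276 0.07  ]
fence [ 0.6642 -0.0677  0.07  ]
bar [0.5802 0.1225 0.07  ]
bar2 [ 0.5937 -0.0728  0.07  ]
button [0.6273 0.1791 0.065 ]
jarA [ 0.4711 -0.0031  0.065 ]
jarB [0.4438 0.0906 0.065 ]
```

drive_tool(
  commands=[
    [1,0.001,0,0.05,0],
    [1,0,0,0.05,0],
    [1,0,0,0,0],
    [-1,0,0,0,0],
    [-1,0,0,0,0],
    [-1,0,0,0,0],
    [-1,0,0,0,0],
    [-1,0,0,0,0],
    [-1,0,0,0,0],
  ],
)

```text
t: 10.95
tool_pos: [0.6248, 0.031, 0.1014]
eef_rot: [2.147, 2.293, -0.0]
ft_force: [-0.7, -1.0, 6.5]
width: 0.0517
```

```bash
python3 -c "
from h import *
to([.407,-.258,.2],.0608)
"
```

```text
t=10.95 tcp=[0.6248 0.031  0.1014] yawy=0.0660 tilt=[-0.  0. -1.] w=0.0517 F=[-0.7 -1.   6.5] j=[ 0.12  0.68 -0.4   1.92  0.43  0.63 -0.48]
 shift(tool)=[-0.274  -0.2364 -0.0985]
 roll 0.0052
```

drive_tool(
  commands=[
    [-1,0,0,-0.05,0],
    [-1,0,0,-0.05,0],
    [-1,-0.0391,-0.0338,0,0],
    [-1,-0.0391,-0.0338,0,0],
    [-1,-0.0391,-0.0338,0,0],
    [-1,-0.0391,-0.0338,0,0],
    [-1,-0.0391,-0.0338,0,0],
    [-1,-0.0391,-0.0338,0,0],
    [-1,-0.0391,-0.0338,0,0],
    [-1,0,0,0.045,0],
    [-1,0,0,0.045,0],
    [-1,0,0,0,0],
  ],
)

```text
t: 12.45
tool_pos: [0.4053, -0.2569, 0.1088]
eef_rot: [-2.143, -2.29, 0.002]
ft_force: [0.3, 1.0, -1.0]
width: 0.0516
```

```bash
python3 -c "
from h import *
to([.407,-.258,.0575],.0608)
"
```

```text
t=12.45 tcp=[ 0.4053 -0.2569  0.1088] yawy=0.0666 tilt=[ 0.003 -0.005 -1.   ] w=0.0516 F=[ 0.3  1.  -1. ] j=[ 0.72  0.54 -0.38  2.24  0.47  0.44  0.03]
 shift(tool)=[-0.0014  0.0019  0.0513]
 roll 0.0058
```

drive_tool(
  commands=[
    [-1,0,0,0.04,0],
    [-1,0,0,0.011,0],
    [-1,0,0,0,0],
    [-1,0,0,0,0],
  ],
)

```text
t: 12.95
tool_pos: [0.4074, -0.2579, 0.0612]
eef_rot: [2.146, 2.293, 0.0]
ft_force: [0.2, 0.1, -2.2]
width: 0.0519
```

drive_tool(
  commands=[
    [-1,0,0,0.002,0],
    [-1,0,0,0,0],
  ],
)

```text
t: 13.2
tool_pos: [0.4069, -0.2579, 0.0584]
eef_rot: [2.147, 2.293, 0.0]
ft_force: [-0.7, -0.7, -2.1]
width: 0.0516
```

drive_tool(
  commands=[
    [-1,0,0,0.002,0],
    [-1,0,0,0,0],
  ],
)

```text
t: 13.45
tool_pos: [0.4067, -0.2577, 0.0558]
eef_rot: [-2.147, -2.293, 0.0]
ft_force: [0.0, -0.0, -1.6]
width: 0.0518
```

drive_tool(
  commands=[
    [-1,0,0,0.0015,0],
    [-1,0,0,0,0],
  ],
)

```text
t: 13.7
tool_pos: [0.4067, -0.2577, 0.0553]
eef_rot: [2.146, 2.293, -0.001]
ft_force: [-2.9, 0.9, 16.9]
width: 0.0516
```

drive_tool(
  commands=[
    [1,0,0,0,0],
    [1,0,0,0,0],
    [1,0,0,-0.05,0],
    [1,0,0,-0.05,0],
    [1,0,0,-0.045,0],
    [1,0.0411,0.0123,0,0],
    [1,0.0411,0.0123,0,0],
    [1,0.0411,0.0123,0,0],
    [1,0.0411,0.0123,0,0],
    [1,0.0411,0.0123,0,0],
    [1,0.0411,0.0123,0,0],
    [1,0,0,0,0],
  ],
)

```text
t: 15.2
tool_pos: [0.4649, -0.0035, 0.1995]
eef_rot: [-2.141, -2.299, -0.003]
ft_force: [0.0, -0.9, -0.0]
width: 0.0927
```

```bash
python3 -c "
from h import *
to([.4637,-.0069,.05],.0608)
f=cams.grab_frame('wrist'); cv2.imwrite('pics/w6.png',f['image'][:,:,::-1])
for c,s in blobs(f,(5,150,120),(18,255,255)): print(c,s,px2w(f,*c,.065))
f=cams.grab_frame('top'); crop(f,'pics/t6.png',120,110,420,290)
"
```

```text
t=15.20 tcp=[ 0.4649 -0.0035  0.1995] yawy=0.0714 tilt=[ 0.001  0.001 -1.   ] w=0.0927 F=[ 0.  -0.9 -0. ] j=[ 0.31  0.39 -0.55  2.19  0.34  0.64 -0.42]
 shift(tool)=[-0.0035 -0.0015  0.1495]
 roll 0.0106
[227.5  75.1] [195, 41, 67, 70, 3605] [0.43618719 0.08517912 0.065     ]
[251.3 182.7] [225, 164, 60, 61, 579] [4.60537359e-01 4.59603559e-04 6.50000000e-02]
```

View pics/w6.png

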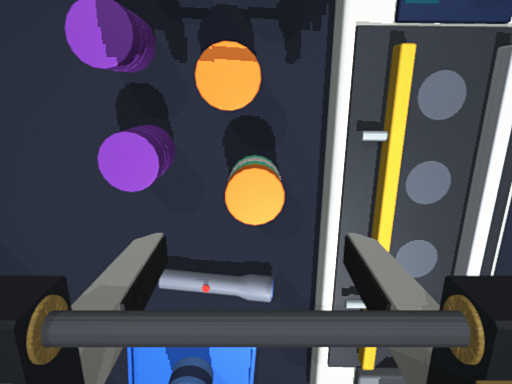

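View pics/t6.png

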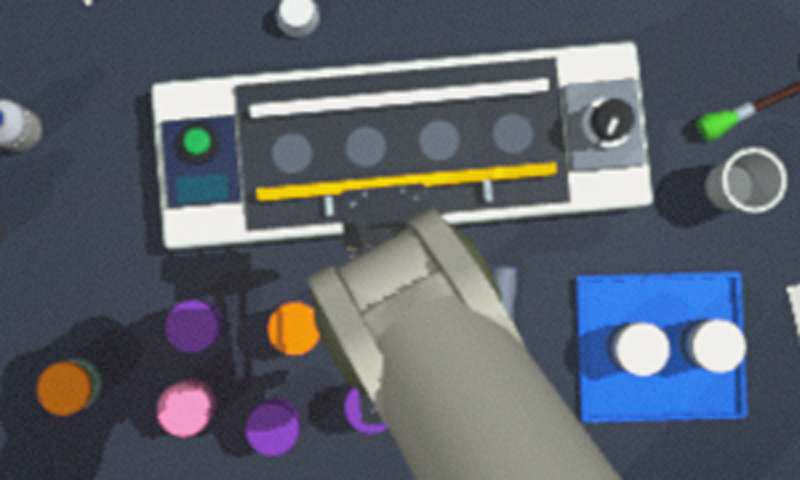

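```bash
python3 -c "
from h import *
f=cams.grab_frame('wrist'); print(px2w(f,255,195,.065),px2w(f,228,76,.065)); to(px2w(f,255,195,.065)*[1,1,0]+[0,0,.05],.0608)
"
```

```text
[ 0.46318514 -0.01361073  0.065     ] [0.43578588 0.0811025  0.065     ]
t=15.35 tcp=[ 0.4637 -0.0075  0.1991] yawy=0.0656 tilt=[-0.    -0.001 -1.   ] w=0.0932 F=[ 1.4  0.1 -0.4] j=[ 0.31  0.39 -0.55  2.19  0.34  0.64 -0.42]
 shift(tool)=[-0.006  -0.0008  0.1491]
 roll 0.0048
```

drive_tool(
  commands=[
    [0.5,-0.002,0,0.05,0],
    [0.5,0,0,0.05,0],
    [0.5,0,0,0.0485,0],
    [0.5,0,0,0,0],
  ],
)

```text
t: 15.85
tool_pos: [0.4624, -0.0098, 0.0486]
eef_rot: [-2.145, -2.291, 0.008]
ft_force: [-0.2, 0.7, 0.6]
width: 0.0695
```

```bash
python3 -c "
from h import *
to([.464,-.0095,.05],.0608)
f=cams.grab_frame('wrist'); cv2.imwrite('pics/w7.png',f['image'][:,:,::-1])
"
```

```text
t=15.85 tcp=[ 0.4624 -0.0098  0.0486] yawy=0.0656 tilt=[-0.001 -0.006 -1.   ] w=0.0695 F=[-0.2  0.7  0.6] j=[ 0.08  0.64 -0.26  2.32  0.64  0.26 -0.69]
 shift(tool)=[ 0.0002  0.0016 -0.0014]
 roll 0.0048
```

View pics/w7.png

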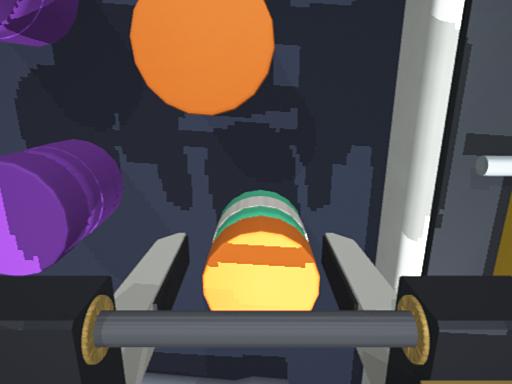

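drive_tool(
  commands=[
    [0.5,0,0.0015,0,0],
    [-1,0,0,0,0],
    [-1,0,0,0,0],
    [-1,0,0,0,0],
    [-1,0,0,0,0],
    [-1,0,0,0,0],
    [-1,0,0,0,0],
  ],
)

```text
t: 16.77
tool_pos: [0.466, -0.0091, 0.0519]
eef_rot: [2.146, 2.292, 0.001]
ft_force: [-1.6, -0.9, 11.7]
width: 0.0511
```

```bash
python3 -c "
from h import *
a=.063; r=np.array([.624,-.027]); 
for y in (-.1125,-.0375,.0375,.1125): print(y, (r+[-y*np.sin(a)+.0, y*np.cos(a)]).round(4))
to([*(r+[.1125*np.sin(a),-.1125*np.cos(a)]),.2],.0608)
"
```

```text
-0.1125 [ 0.6311 -0.1393]
-0.0375 [ 0.6264 -0.0644]
0.0375 [0.6216 0.0104]
0.1125 [0.6169 0.0853]
t=16.77 tcp=[ 0.466  -0.0091  0.0519] yawy=0.0656 tilt=[-0.001  0.001 -1.   ] w=0.0511 F=[-1.6 -0.9 11.7] j=[ 0.08  0.63 -0.26  2.31  0.64  0.26 -0.69]
 shift(tool)=[-0.1409  0.1563 -0.1478]
 roll 0.0048
```

drive_tool(
  commands=[
    [-1,0,0,-0.05,0],
    [-1,0,0,-0.05,0],
    [-1,0,0,-0.05,0],
    [-1,-0.0165,0.0401,0,0],
    [-1,-0.0165,0.0401,0,0],
    [-1,-0.0165,0.0401,0,0],
    [-1,-0.0165,0.0401,0,0],
    [-1,0,0,0.04,0],
    [-1,0,0,0.035,0],
    [-1,0,0,0,0],
  ],
)

```text
t: 18.02
tool_pos: [0.6283, -0.0641, 0.1238]
eef_rot: [-2.144, -2.291, 0.005]
ft_force: [-0.2, 0.4, -1.2]
width: 0.0512
```

```bash
python3 -c "
from h import *
cams.grab_frame('top')
to([.6304,-.0642,.105],.0608)
f=cams.grab_frame('wrist'); cv2.imwrite('pics/w8.png',f['image'][:,:,::-1])
"
```

```text
t=18.07 tcp=[ 0.6295 -0.0638  0.1256] yawy=0.0664 tilt=[ 0.    -0.002 -1.   ] w=0.0517 F=[ 0.4  0.1 -1.7] j=[ 0.34  0.67 -0.5   1.89  0.47  0.71 -0.37]
 shift(tool)=[-0.0004  0.0009  0.0206]
 roll 0.0056
```

View pics/w8.png

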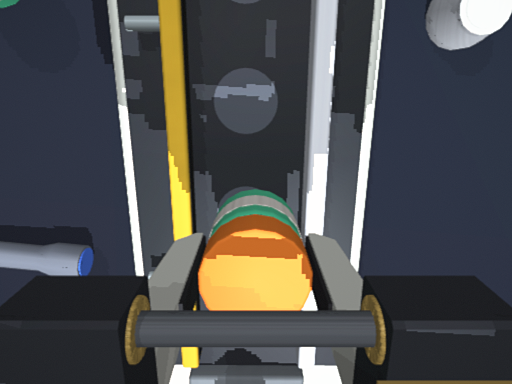

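drive_tool(
  commands=[
    [-1,0,0,0.02,0],
    [-1,0,0,0,0],
    [-1,0,0,0.0015,0],
    [-1,0,0,0,0],
  ],
)

```text
t: 18.62
tool_pos: [0.6303, -0.0639, 0.1047]
eef_rot: [2.147, 2.293, 0.0]
ft_force: [-0.0, 0.3, -1.2]
width: 0.0515
```

drive_tool(
  commands=[
    [-1,0,0,0.0015,0],
    [-1,0,0,0,0],
  ],
)

```text
t: 18.88
tool_pos: [0.6302, -0.064, 0.1029]
eef_rot: [2.147, 2.294, -0.0]
ft_force: [0.3, 0.4, -1.2]
width: 0.0519
```

drive_tool(
  commands=[
    [-1,0,0,0.0015,0],
    [-1,0,0,0,0],
  ],
)

```text
t: 19.12
tool_pos: [0.6303, -0.0639, 0.102]
eef_rot: [2.147, 2.293, 0.0]
ft_force: [-1.9, -1.0, 4.8]
width: 0.0514
```

drive_tool(
  commands=[
    [0.5,0,0,0,0],
    [0.5,0,0,0,0],
    [0.5,0,0,-0.05,0],
    [0.5,0,0,-0.05,0],
    [0.5,0.0327,-0.0367,0,0],
    [0.5,0.0327,-0.0367,0,0],
    [0.5,0.0327,-0.0367,0,0],
    [0.5,0.0327,-0.0367,0,0],
    [0.5,0.0327,-0.0367,0,0],
    [0.5,0,0,0,0],
    [0.5,0,0,0,0],
  ],
)

```text
t: 20.5
tool_pos: [0.437, 0.087, 0.2016]
eef_rot: [2.146, 2.293, 0.001]
ft_force: [0.3, 0.0, -0.5]
width: 0.0698
```

```bash
python3 -c "
from h import *
f=cams.grab_frame('wrist'); cv2.imwrite('pics/w9.png',f['image'][:,:,::-1])
for c,s in blobs(f,(5,150,120),(18,255,255)): print(c,s,px2w(f,*c,.065))
to([.436,.087,.05],.0608)
f=cams.grab_frame('top'); crop(f,'pics/t9.png',120,110,420,290)
"
```

```text
[254.6 176.7] [225, 157, 61, 61, 363] [0.43518606 0.09559897 0.065     ]
t=20.55 tcp=[0.4373 0.0867 0.2015] yawy=0.0651 tilt=[ 0.     0.001 -1.   ] w=0.0697 F=[-0.   0.1  0.5] j=[ 0.15  0.38 -0.61  2.23  0.36  0.63 -0.66]
 shift(tool)=[ 0.0004 -0.0014  0.1515]
 roll 0.0043
```

View pics/w9.png

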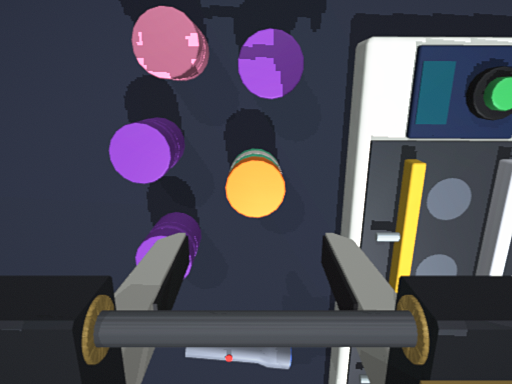

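View pics/t9.png

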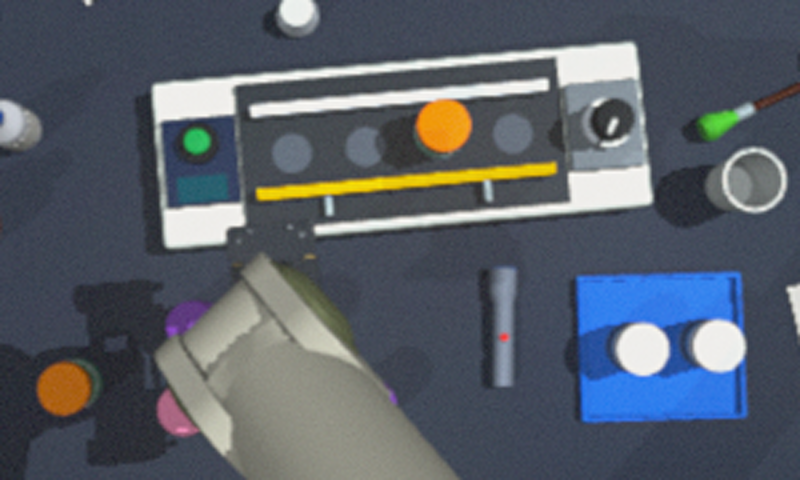

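```bash
python3 -c "
from h import *
f=cams.grab_frame('wrist'); p=px2w(f,255.5,188,.065);print(p)
to([p[0],p[1],.05],.0608)
"
```

```text
[0.43682987 0.08535786 0.065     ]
t=20.65 tcp=[0.4372 0.0865 0.2013] yawy=0.0643 tilt=[ 0.  0. -1.] w=0.0701 F=[ 0.9 -0.1  0.7] j=[ 0.15  0.38 -0.61  2.23  0.36  0.63 -0.66]
 shift(tool)=[-0.0011 -0.0005  0.1513]
 roll 0.0035
```

drive_tool(
  commands=[
    [0.5,0,0,0.05,0],
    [0.5,0,0,0.05,0],
    [0.5,0,0,0.05,0],
    [0.5,0,0,0,0],
    [0.5,0,0,0,0],
  ],
)

```text
t: 21.28
tool_pos: [0.4367, 0.0872, 0.0522]
eef_rot: [2.147, 2.293, 0.0]
ft_force: [-0.7, 0.3, 0.6]
width: 0.0698
```

```bash
python3 -c "
from h import *
to([.4368,.0855,.05],.0608)
f=cams.grab_frame('wrist'); cv2.imwrite('pics/w10.png',f['image'][:,:,::-1])
"
```

```text
t=21.27 tcp=[0.4367 0.0872 0.0522] yawy=0.0660 tilt=[-0.  0. -1.] w=0.0698 F=[-0.7  0.3  0.6] j=[-0.14  0.62 -0.27  2.36  0.73  0.23 -1.  ]
 shift(tool)=[-0.0017 -0.      0.0022]
 roll 0.0052
```

View pics/w10.png

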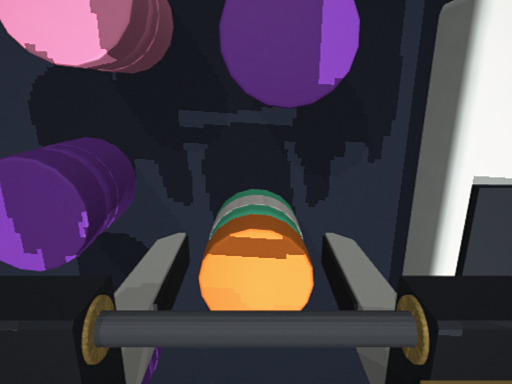

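Centred; close and carry to the +37.5 disc.

drive_tool(
  commands=[
    [-1,0,0,0,0],
    [-1,0,0,0,0],
    [-1,0,0,0,0],
    [-1,0,0,0,0],
    [-1,0,0,0,0],
    [-1,0,0,0,0],
  ],
)

```text
t: 22.08
tool_pos: [0.437, 0.0869, 0.0524]
eef_rot: [2.147, 2.292, 0.002]
ft_force: [0.7, -0.7, 12.2]
width: 0.0515
```

```bash
python3 -c "
from h import *
to([.6256,.0107,.2],.0608)
"
```

```text
t=22.07 tcp=[0.437  0.0869 0.0524] yawy=0.0654 tilt=[-0.     0.002 -1.   ] w=0.0515 F=[ 0.7 -0.7 12.2] j=[-0.14  0.62 -0.26  2.36  0.73  0.23 -1.01]
 shift(tool)=[-0.0884  0.1835 -0.1472]
 roll 0.0046
```

drive_tool(
  commands=[
    [-1,0,0,-0.05,0],
    [-1,0,0,-0.05,0],
    [-1,0,0,-0.05,0],
    [-1,-0.0177,0.0367,0,0],
    [-1,-0.0177,0.0367,0,0],
    [-1,-0.0177,0.0367,0,0],
    [-1,-0.0177,0.0367,0,0],
    [-1,-0.0177,0.0367,0,0],
    [-1,0,0,0.04,0],
    [-1,0,0,0.035,0],
    [-1,0,0,0,0],
    [-1,0,0,0,0],
  ],
)

```text
t: 23.58
tool_pos: [0.6256, 0.0111, 0.1276]
eef_rot: [2.146, 2.293, 0.001]
ft_force: [-0.0, 0.4, -1.1]
width: 0.0513
```

```bash
python3 -c "
from h import *
to([.6256,.0107,.104],.0608)
f=cams.grab_frame('wrist'); cv2.imwrite('pics/w11.png',f['image'][:,:,::-1])
"
```

```text
t=23.57 tcp=[0.6256 0.0111 0.1276] yawy=0.0662 tilt=[ 0.     0.001 -1.   ] w=0.0513 F=[-0.   0.4 -1.1] j=[ 0.25  0.67 -0.56  1.9   0.52  0.72 -0.54]
 shift(tool)=[-0.0004 -0.0001  0.0236]
 roll 0.0054
```

View pics/w11.png

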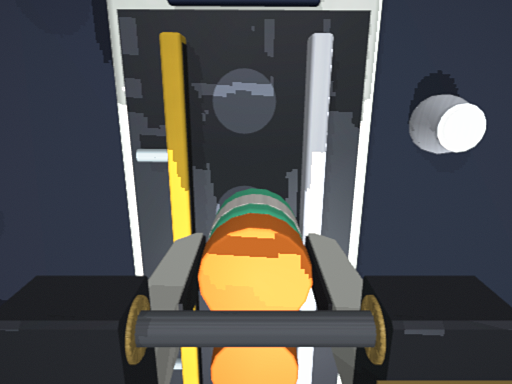

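drive_tool(
  commands=[
    [-1,0,-0.003,0,0],
    [-1,0,0,0.022,0],
    [-1,0,0,0,0],
    [-1,0,0,0.0015,0],
    [-1,0,0,0,0],
  ],
)

```text
t: 24.25
tool_pos: [0.6226, 0.0108, 0.1036]
eef_rot: [2.147, 2.293, 0.001]
ft_force: [-0.2, 1.0, -1.5]
width: 0.0517
```

drive_tool(
  commands=[
    [-1,0,0,0.0015,0],
    [-1,0,0,0,0],
  ],
)

```text
t: 24.5
tool_pos: [0.6226, 0.0107, 0.1025]
eef_rot: [2.146, 2.293, 0.001]
ft_force: [-1.8, -0.1, 7.2]
width: 0.0515
```

drive_tool(
  commands=[
    [0.5,0,0,0,0],
    [0.5,0,0,0,0],
    [0.5,0,0,-0.05,0],
    [0.5,0,0,-0.05,0],
    [0.5,0.0464,-0.0316,0,0],
    [0.5,0.0464,-0.0316,0,0],
    [0.5,0.0464,-0.0316,0,0],
    [0.5,0.0464,-0.0316,0,0],
    [0.5,0.0464,-0.0316,0,0],
    [0.5,0.0464,-0.0316,0,0],
    [0.5,0.0464,-0.0316,0,0],
    [0.5,0,0,0,0],
  ],
)

```text
t: 26.0
tool_pos: [0.3772, 0.3242, 0.202]
eef_rot: [-2.137, -2.301, -0.003]
ft_force: [1.3, -0.5, -1.0]
width: 0.0696
```

```bash
python3 -c "
from h import *
f=cams.grab_frame('wrist'); cv2.imwrite('pics/w12.png',f['image'][:,:,::-1])
for c,s in blobs(f,(5,150,120),(18,255,255)): print(c,s,px2w(f,*c,.065))
to([.381,.3205,.05],.0608)
f=cams.grab_frame('top'); crop(f,'pics/t12.png',120,110,420,290)
"
```

```text
[484.   86.5] [449, 43, 63, 84, 4302] [0.55035323 0.41948786 0.065     ]
[422.1  71.5] [414, 57, 23, 29, 92] [0.49924505 0.42689449 0.065     ]
[418.4 101.5] [414, 87, 16, 30, 102] [0.50107427 0.40433403 0.065     ]
[260.7 172.1] [236, 167, 51, 21, 169] [0.37997688 0.33738539 0.065     ]
t=26.05 tcp=[0.3788 0.3218 0.2016] yawy=0.0706 tilt=[ 0.  0. -1.] w=0.0696 F=[ 0.5  0.1 -0.5] j=[-0.34  0.44 -0.65  2.12  0.41  0.7  -1.19]
 shift(tool)=[-0.0015  0.0021  0.1516]
 roll 0.0098
```

View pics/w12.png

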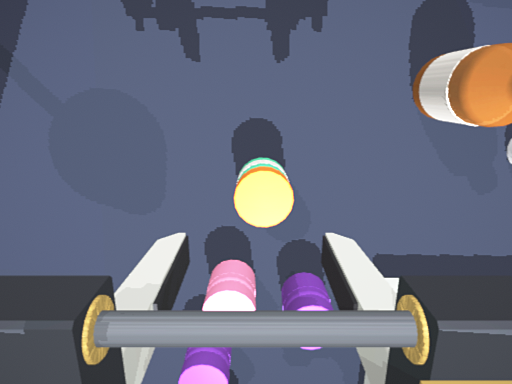

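View pics/t12.png

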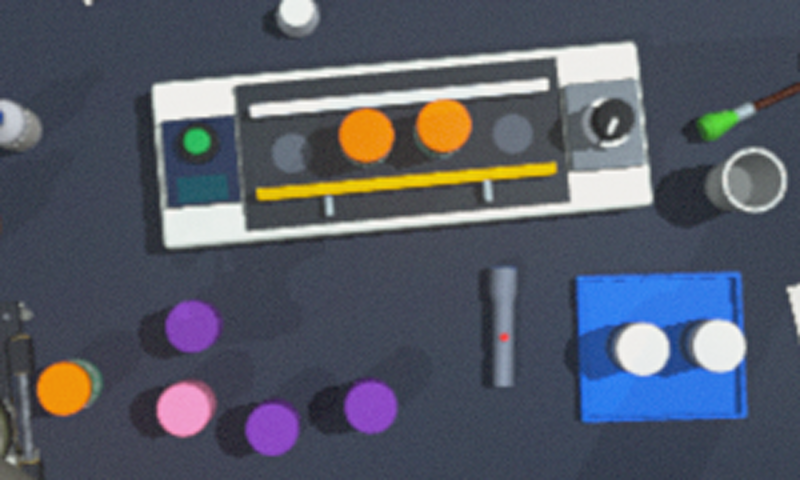

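```bash
python3 -c "
from h import *
f=cams.grab_frame('wrist'); cv2.imwrite('pics/w13.png',f['image'][:,:,::-1])
h=cv2.cvtColor(f['image'],cv2.COLOR_RGB2HSV); m=cv2.inRange(h,np.array((5,90,100)),np.array((32,255,255))); m[:, :200]=0; m[:,330:]=0;m[250:]=0
ys,xs=np.nonzero(m); print(xs.min(),xs.max(),ys.min(),ys.max())
c=((xs.min()+xs.max())/2, ys.max()-(xs.max()-xs.min())/2); p=px2w(f,*c,.065); print(c,p); to([p[0],p[1],.052],.0608)
"
```

```text
231 290 162 222
(np.float64(260.5), np.float64(192.5)) [0.38393708 0.31536589 0.065     ]
t=26.15 tcp=[0.3805 0.3195 0.2013] yawy=0.0657 tilt=[-0.001 -0.    -1.   ] w=0.0700 F=[-0.  -0.8  0.3] j=[-0.34  0.44 -0.65  2.12  0.41  0.7  -1.19]
 shift(tool)=[-0.0042  0.0031  0.1493]
 roll 0.0049
```

View pics/w13.png

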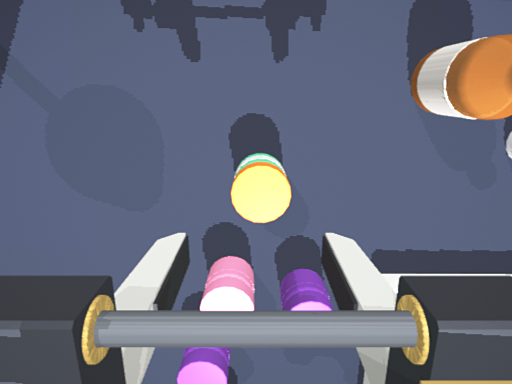

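drive_tool(
  commands=[
    [0.5,-0.003,0.0035,0.05,0],
    [0.5,0,0,0.05,0],
    [0.5,0,0,0.05,0],
    [0.5,0,0,0,0],
    [0.5,0,0,0,0],
  ],
)

```text
t: 26.78
tool_pos: [0.3845, 0.3171, 0.0524]
eef_rot: [2.148, 2.292, 0.001]
ft_force: [0.1, 0.5, 0.6]
width: 0.0697
```

```bash
python3 -c "
from h import *
to([.384,.316,.051],.0608)
f=cams.grab_frame('wrist'); cv2.imwrite('pics/w14.png',f['image'][:,:,::-1])
"
```

```text
t=26.77 tcp=[0.3845 0.3171 0.0524] yawy=0.0648 tilt=[-0.     0.001 -1.   ] w=0.0697 F=[0.1 0.5 0.6] j=[-0.53  0.66 -0.39  2.24  0.71  0.36 -1.46]
 shift(tool)=[-0.0011 -0.0006  0.0014]
 roll 0.004
```

View pics/w14.png

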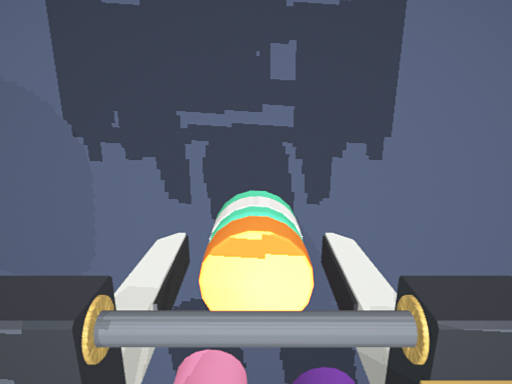

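drive_tool(
  commands=[
    [-1,0,0,0,0],
    [-1,0,0,0,0],
    [-1,0,0,0,0],
    [-1,0,0,0,0],
    [-1,0,0,0,0],
    [-1,0,0,0,0],
  ],
)

```text
t: 27.58
tool_pos: [0.3845, 0.3176, 0.0524]
eef_rot: [2.147, 2.292, 0.003]
ft_force: [0.7, -0.4, 11.3]
width: 0.0515
```

```bash
python3 -c "
from h import *
to([.6179,.0854,.2],.0608)
"
```

```text
t=27.57 tcp=[0.3845 0.3176 0.0524] yawy=0.0656 tilt=[ 0.     0.002 -1.   ] w=0.0515 F=[ 0.7 -0.4 11.3] j=[-0.54  0.66 -0.39  2.24  0.71  0.36 -1.46]
 shift(tool)=[-0.2469  0.2179 -0.1473]
 roll 0.0048
```

drive_tool(
  commands=[
    [-1,0,0,-0.05,0],
    [-1,0,0,-0.05,0],
    [-1,0,0,-0.05,0],
    [-1,-0.0411,0.0363,0,0],
    [-1,-0.0411,0.0363,0,0],
    [-1,-0.0411,0.0363,0,0],
    [-1,-0.0411,0.0363,0,0],
    [-1,-0.0411,0.0363,0,0],
    [-1,-0.0411,0.0363,0,0],
    [-1,0,0,0.04,0],
    [-1,0,0,0.035,0],
    [-1,0,0,0,0],
  ],
)

```text
t: 29.08
tool_pos: [0.6156, 0.085, 0.1243]
eef_rot: [-2.145, -2.292, 0.007]
ft_force: [-0.2, -0.9, -1.4]
width: 0.0516
```

```bash
python3 -c "
from h import *
cams.grab_frame('top')
to([.6179,.0854,.104],.0608)
f=cams.grab_frame('wrist'); cv2.imwrite('pics/w15.png',f['image'][:,:,::-1])
"
```

```text
t=29.12 tcp=[0.6166 0.0857 0.126 ] yawy=0.0665 tilt=[-0.    -0.002 -1.   ] w=0.0514 F=[-0.2  1.  -1.1] j=[ 0.15  0.67 -0.58  1.91  0.54  0.72 -0.68]
 shift(tool)=[-0.0004  0.0013  0.022 ]
 roll 0.0057
```

View pics/w15.png

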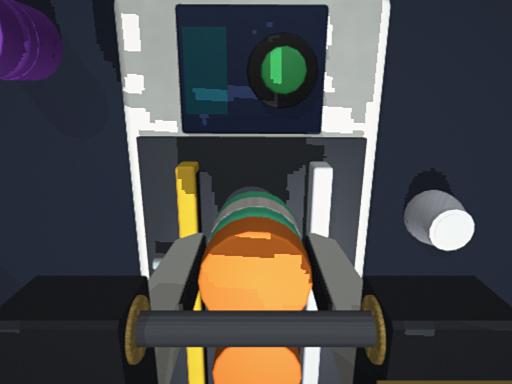

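drive_tool(
  commands=[
    [-1,0,0,0.022,0],
    [-1,0,0,0,0],
    [-1,0,0,0.001,0],
    [-1,0,0,0,0],
  ],
)

```text
t: 29.68
tool_pos: [0.6179, 0.0859, 0.1045]
eef_rot: [2.146, 2.293, 0.002]
ft_force: [-0.4, -0.0, -1.8]
width: 0.0518
```

drive_tool(
  commands=[
    [-1,0,0,0.0015,0],
    [-1,0,0,0,0],
  ],
)

```text
t: 29.92
tool_pos: [0.6178, 0.0857, 0.1025]
eef_rot: [2.147, 2.293, 0.001]
ft_force: [0.0, -0.4, 4.3]
width: 0.0518
```

drive_tool(
  commands=[
    [0.5,0,0,0,0],
    [0.5,0,0,0,0],
    [0.5,0,0,-0.05,0],
    [0.5,0,0,-0.05,0],
    [0.5,-0.0456,-0.001,0,0],
    [0.5,-0.0456,-0.001,0,0],
    [0.5,-0.0456,-0.001,0,0],
    [0.5,-0.0456,-0.001,0,0],
    [0.5,-0.0456,-0.001,0,0],
    [0.5,-0.0456,-0.001,0,0],
    [0.5,-0.0456,-0.001,0,0],
    [0.5,0,0,0,0],
  ],
)

```text
t: 31.42
tool_pos: [0.6306, -0.2383, 0.2009]
eef_rot: [2.154, 2.287, -0.003]
ft_force: [0.4, 1.4, -0.1]
width: 0.0698
```

```bash
python3 -c "
from h import *
cams.grab_frame('top');cams.grab_frame('top')
f=cams.grab_frame('wrist'); cv2.imwrite('pics/w16.png',f['image'][:,:,::-1])
to([.6316,-.2334,.2],.0608)
for z in (.1,.105,.11): print(z,w2px(f,[.6316,-.2334,z]))
f=cams.grab_frame('top'); crop(f,'pics/t16.png',120,110,420,290)
"
```

```text
t=31.57 tcp=[ 0.6314 -0.232   0.2018] yawy=0.0669 tilt=[ 0.001 -0.    -1.   ] w=0.0697 F=[-0.5  0.4  0.5] j=[ 0.67  0.65 -0.65  1.73  0.47  0.93 -0.1 ]
 shift(tool)=[-0.0014  0.0001  0.0018]
 roll 0.0061
0.1 [256.87840573 199.40649491]
0.105 [256.91154166 201.42902917]
0.11 [256.94593228 203.52814582]
```

View pics/w16.png

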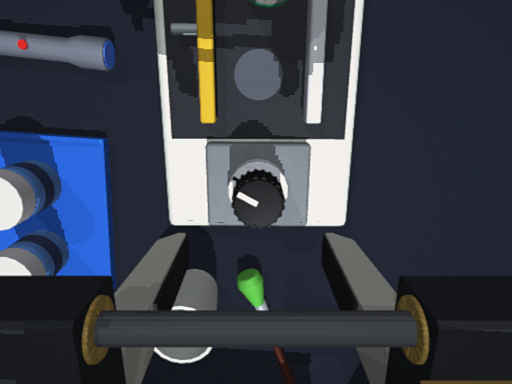

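View pics/t16.png

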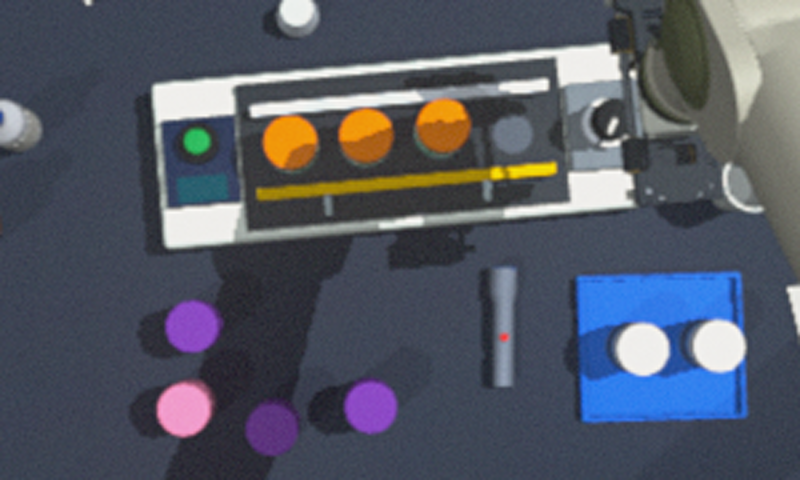

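drive_tool(
  commands=[
    [0.2,0,0.001,0,-0.18],
    [0.2,0,0,0,-0.18],
    [0.2,0,0,0,-0.18],
    [0.2,0,0,0,-0.18],
    [0.2,0,0,0,-0.18],
    [0.2,0,0,0,-0.18],
    [0.2,0,0,0,-0.18],
    [0.2,0,0,0,-0.18],
    [0.2,0,0,0,-0.18],
    [0.2,0,0,0,-0.18],
    [0.2,0,0,0,0],
    [0.2,0,0,0,0],
  ],
)

```text
t: 33.12
tool_pos: [0.6326, -0.2323, 0.202]
eef_rot: [-0.458, 3.108, 0.0]
ft_force: [-0.8, 0.1, 0.0]
width: 0.0559
```

```bash
python3 -c "
from h import *
f=cams.grab_frame('wrist'); cv2.imwrite('pics/w17.png',f['image'][:,:,::-1])
to([.6322,-.2334,.094])
for z in (.105,.108): print(z,w2px(f,[.6322,-.2334,z]))
"
```

```text
t=33.17 tcp=[ 0.6326 -0.2325  0.2021] yawy=1.8638 tilt=[-0. -0. -1.] w=0.0560 F=[-0.   0.3  0.2] j=[ 0.89  0.81 -1.09  1.71  0.79  1.13  1.42]
 shift(tool)=[ 0.0007 -0.0007  0.1081]
0.105 [254.41557053 202.48889537]
0.108 [254.40979019 203.75162662]
```

View pics/w17.png

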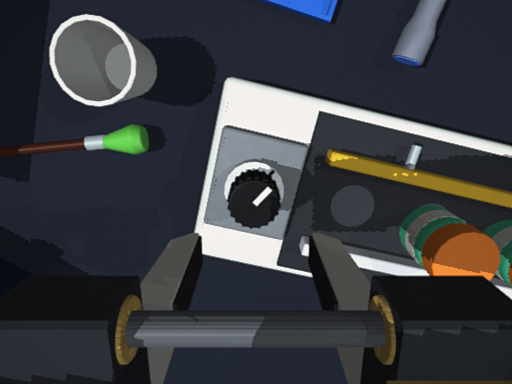

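drive_tool(
  commands=[
    [0.2,0,0,0.05,0],
    [0.2,0,0,0.045,0],
    [0.2,0,0,0.012,0],
    [0.2,0,0,0,0],
    [0.2,0,0,0,0],
  ],
)

```text
t: 33.8
tool_pos: [0.6335, -0.2329, 0.0968]
eef_rot: [-0.461, 3.105, -0.001]
ft_force: [0.6, 0.6, 0.5]
width: 0.0556
```

```bash
python3 -c "
from h import *
f=cams.grab_frame('wrist'); cv2.imwrite('pics/w18.png',f['image'][:,:,::-1])
to([.6322,-.2334,.092])
f=cams.grab_frame('scene'); crop(f,'pics/s18.png',120,120,350,290)
"
```

```text
t=33.85 tcp=[ 0.6334 -0.2331  0.0968] yawy=1.8657 tilt=[-0.002 -0.001 -1.   ] w=0.0559 F=[ 0.4 -0.2 -0.9] j=[ 0.85  0.91 -1.    1.79  0.93  0.99  1.32]
 shift(tool)=[0.0013 0.0001 0.0048]
```

View pics/w18.png

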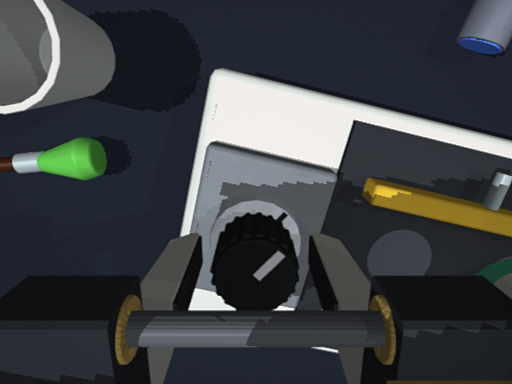

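View pics/s18.png

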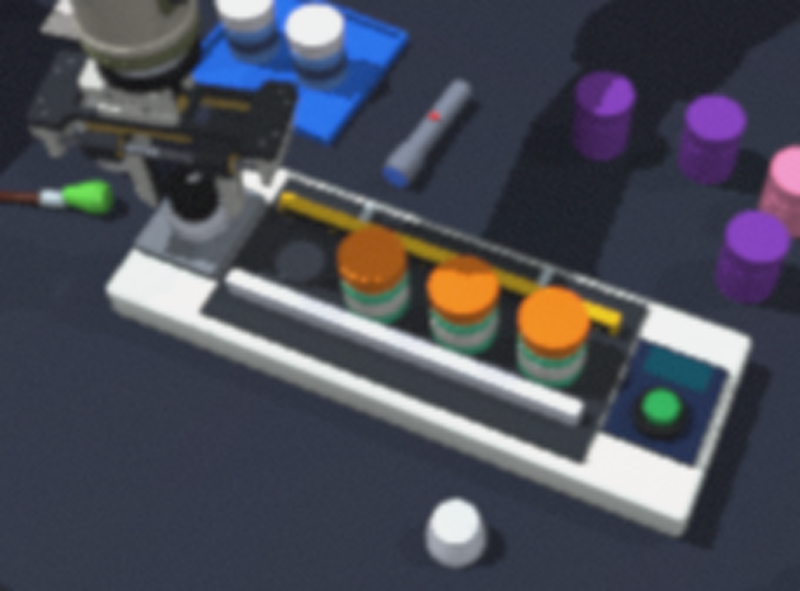

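drive_tool(
  commands=[
    [0.2,0.001,0,0.004,0],
    [0.2,0,0,0,0],
    [-1,0,0,0,0],
    [-1,0,0,0,0],
    [-1,0,0,0,0],
    [-1,0,0,0,0],
    [-1,0,0,0,0],
  ],
  newtons=40,
)

```text
t: 34.78
tool_pos: [0.632, -0.2336, 0.0914]
eef_rot: [-0.462, 3.107, -0.001]
ft_force: [0.4, -1.2, 6.4]
width: 0.0372
```

```bash
python3 -c "
from h import *
f=cams.grab_frame('wrist'); cv2.imwrite('pics/w19.png',f['image'][:,:,::-1])
to([.6322,-.2334,.092]); print(manip.observe()['moment'])
"
```

```text
t=34.83 tcp=[ 0.632  -0.2336  0.0915] yawy=1.8659 tilt=[-0.001 -0.001 -1.   ] w=0.0373 F=[ 0.8 -1.6  5.4] j=[ 0.85  0.92 -1.    1.79  0.93  0.98  1.32]
 shift(tool)=[-0.0003  0.0001 -0.0005]
[-0.18507644 -0.15324881  0.05029476]
```

View pics/w19.png

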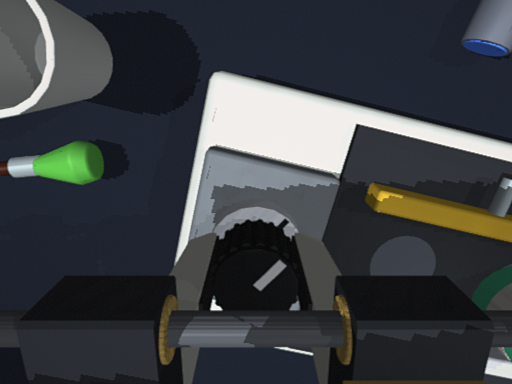

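Gripped the knob (37 mm). Turn clockwise (+roll), watching.

drive_tool(
  commands=[
    [-1,0,0,0,0.12],
    [-1,0,0,0,0.12],
    [-1,0,0,0,0.12],
    [-1,0,0,0,0.12],
    [-1,0,0,0,0.12],
    [-1,0,0,0,0],
  ],
)

```text
t: 35.58
tool_pos: [0.632, -0.2328, 0.0914]
eef_rot: [0.475, 3.105, 0.0]
ft_force: [0.3, 1.8, 5.6]
width: 0.0375
```

```bash
python3 -c "
from h import *
f=cams.grab_frame('wrist'); cv2.imwrite('pics/w20.png',f['image'][:,:,::-1])
to([.632,-.2336,.0915]); print(manip.observe()['moment'])
"
```

```text
t=35.62 tcp=[ 0.632  -0.2328  0.0914] yawy=1.2688 tilt=[-0.001  0.001 -1.   ] w=0.0370 F=[-0.4  2.4  5.8] j=[ 0.79  0.86 -0.87  1.79  0.84  0.9   0.79]
 shift(tool)=[-0.0003 -0.0007 -0.0001]
[ 0.40623584 -0.10051695 -0.12481882]
```

View pics/w20.png

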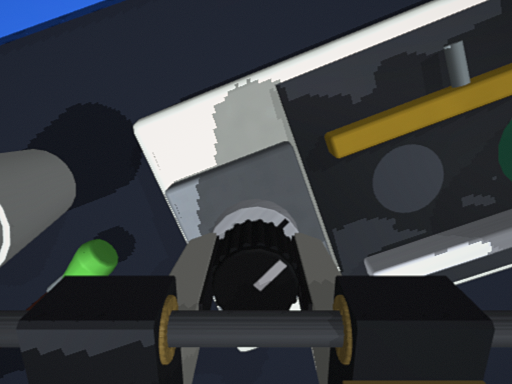

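drive_tool(
  commands=[
    [-1,0,0,0,0.14],
    [-1,0,0,0,0.14],
    [-1,0,0,0,0.14],
    [-1,0,0,0,0.14],
    [-1,0,0,0,0.14],
    [-1,0,0,0,0.14],
    [-1,0,0,0,0.14],
    [-1,0,0,0,0.14],
    [-1,0,0,0,0.14],
    [-1,0,0,0,0.14],
    [-1,0,0,0,0],
  ],
)

```text
t: 37.0
tool_pos: [0.6335, -0.2319, 0.0915]
eef_rot: [2.361, 2.071, 0.005]
ft_force: [3.5, 2.9, 3.1]
width: 0.0375
```

```bash
python3 -c "
from h import *
f=cams.grab_frame('wrist'); cv2.imwrite('pics/w21.png',f['image'][:,:,::-1])
to([.632,-.2336,.0915]); print(manip.observe()['moment'])
"
```

```text
t=37.05 tcp=[ 0.6335 -0.2319  0.0915] yawy=-0.1290 tilt=[ 0.002  0.003 -1.   ] w=0.0374 F=[5.4 3.6 3.2] j=[ 0.6   0.76 -0.53  1.81  0.55  0.73 -0.36]
 shift(tool)=[-0.0019 -0.0013 -0.0001]
[ 0.70846022 -1.18274522 -0.10880095]
```

View pics/w21.png

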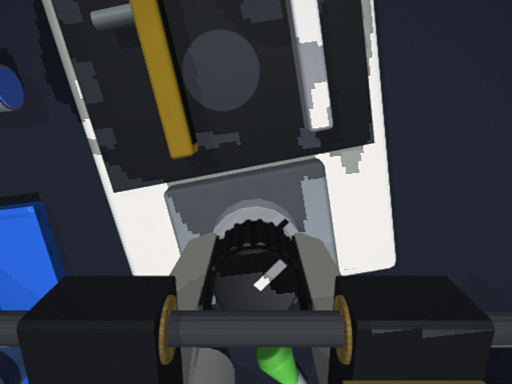

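drive_tool(
  commands=[
    [-1,-0.0015,-0.001,0,0.1],
    [-1,0,0,0,0.14],
    [-1,0,0,0,0.14],
    [-1,0,0,0,0.14],
    [-1,0,0,0,0.14],
    [-1,0,0,0,0.14],
    [-1,0,0,0,0.14],
    [-1,0,0,0,0],
  ],
)

```text
t: 38.05
tool_pos: [0.6344, -0.2327, 0.0915]
eef_rot: [3.043, 0.779, 0.011]
ft_force: [11.1, 3.5, -0.6]
width: 0.0376
```

```bash
python3 -c "
from h import *
f=cams.grab_frame('wrist'); cv2.imwrite('pics/w22.png',f['image'][:,:,::-1])
to([.632,-.2336,.0915]); print(manip.observe()['moment'])
f=cams.grab_frame('top'); crop(f,'pics/t22.png',120,110,420,290)
"
```

```text
t=38.10 tcp=[ 0.6344 -0.2327  0.0915] yawy=-1.0680 tilt=[ 0.007  0.002 -1.   ] w=0.0374 F=[11.2  4.  -0. ] j=[ 0.45  0.72 -0.28  1.82  0.31  0.64 -1.08]
 shift(tool)=[-0.0025 -0.0004 -0.    ]
[ 0.82523019 -2.31893583 -0.03124329]
```

View pics/w22.png

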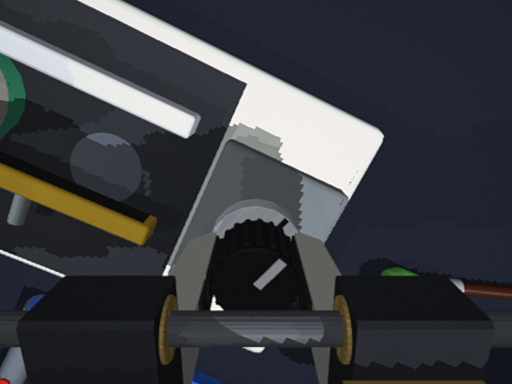

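View pics/t22.png

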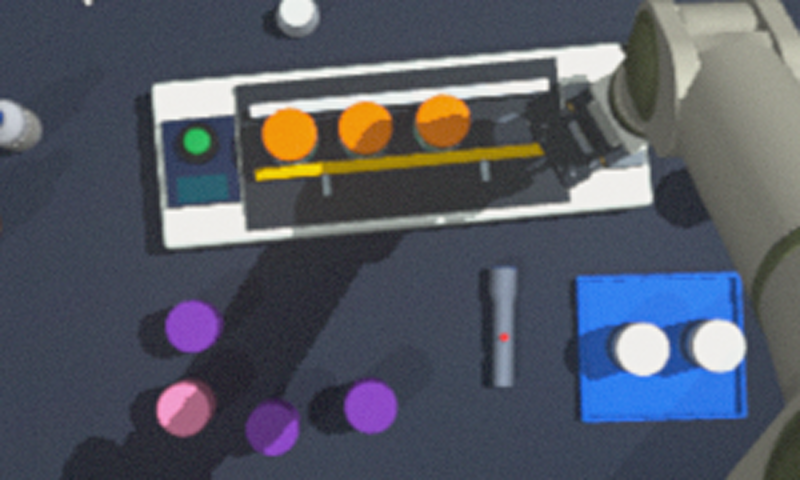

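drive_tool(
  commands=[
    [-1,-0.002,0,0,0.1],
    [-1,0,0,0,0.12],
    [-1,0,0,0,0.12],
    [-1,0,0,0,0.12],
    [-1,0,0,0,0.12],
    [-1,0,0,0,0.12],
    [-1,0,0,0,0],
  ],
)

```text
t: 39.02
tool_pos: [0.6343, -0.2337, 0.0915]
eef_rot: [-3.125, 0.31, -0.015]
ft_force: [15.1, 3.1, -3.8]
width: 0.0374
```

```bash
python3 -c "
from h import *
f=cams.grab_frame('wrist'); cv2.imwrite('pics/w23.png',f['image'][:,:,::-1])
to([.632,-.2336,.0915]); print(manip.observe()['moment'])
"
```

```text
t=39.08 tcp=[ 0.6343 -0.2337  0.0915] yawy=-1.7674 tilt=[ 0.01  -0.003 -1.   ] w=0.0375 F=[15.6  4.2 -4.4] j=[ 0.33  0.7  -0.09  1.83  0.1   0.61 -1.59]
 shift(tool)=[-0.0023  0.0003  0.    ]
[ 0.90807809 -3.34834282  0.04669451]
```

View pics/w23.png

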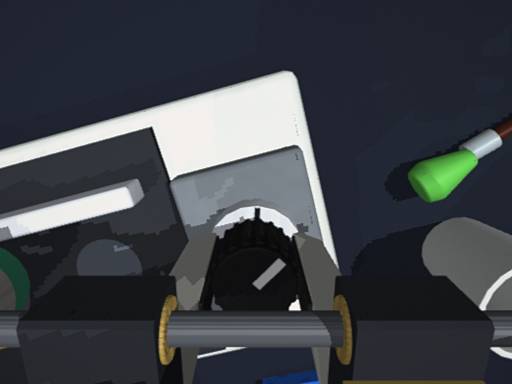

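drive_tool(
  commands=[
    [-1,0.003,0,0,0.12],
    [-1,0,0,0,0.12],
    [-1,0,0,0,0.12],
    [-1,0,0,0,0.12],
    [-1,0,0,0,0],
  ],
)

```text
t: 39.7
tool_pos: [0.6343, -0.2344, 0.0914]
eef_rot: [-2.96, 1.044, -0.005]
ft_force: [7.1, 5.1, 4.5]
width: 0.0372
```

```bash
python3 -c "
from h import *
f=cams.grab_frame('wrist'); cv2.imwrite('pics/w24.png',f['image'][:,:,::-1])
to([.6343,-.2336,.0915]); print(manip.observe()['moment'])
"
```

```text
t=39.75 tcp=[ 0.6344 -0.2344  0.0914] yawy=-2.2480 tilt=[ 0.003 -0.004 -1.   ] w=0.0375 F=[7.8 4.8 4.5] j=[ 0.24  0.71  0.04  1.83 -0.05  0.6  -1.93]
 shift(tool)=[-0.0005 -0.0006 -0.0001]
[ 1.20524252 -1.46524443  0.04528687]
```

View pics/w24.png

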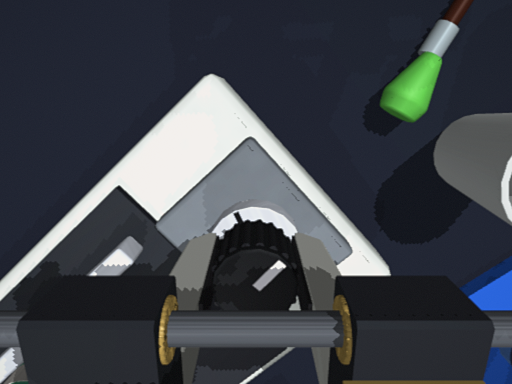

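drive_tool(
  commands=[
    [-1,0.0005,0.0005,0,0.12],
    [-1,0,0,0,0.12],
    [-1,0,0,0,0.12],
    [-1,0,0,0,0.12],
    [-1,0,0,0,0.12],
    [-1,0,0,0,0],
  ],
)

```text
t: 40.5
tool_pos: [0.6336, -0.2349, 0.0914]
eef_rot: [-2.519, 1.873, -0.001]
ft_force: [4.3, 5.7, 7.6]
width: 0.0376
```

```bash
python3 -c "
from h import *
f=cams.grab_frame('wrist'); cv2.imwrite('pics/w25.png',f['image'][:,:,::-1])
to([.6343,-.2336,.0915]); print(manip.observe()['moment'])
"
```

```text
t=40.55 tcp=[ 0.6337 -0.2349  0.0914] yawy=-2.8480 tilt=[-0.001 -0.003 -1.   ] w=0.0373 F=[4.7 5.4 6.2] j=[ 0.14  0.72  0.21  1.84 -0.24  0.61 -2.35]
 shift(tool)=[-0.0011 -0.001  -0.0001]
[ 1.30209775 -1.12519913  0.02562376]
```

View pics/w25.png

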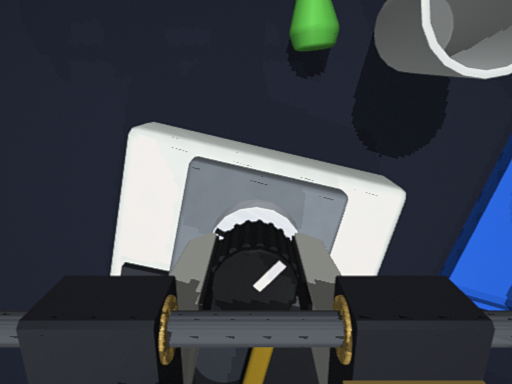

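drive_tool(
  commands=[
    [0.2,0,0,0,0],
    [0.2,0,0,0,0],
    [0.2,0,0,0,0],
    [0.2,0,0,-0.05,0],
    [0.2,0,0,-0.06,0],
    [0.2,0,0,0,0],
    [0.2,0,0,0,0],
  ],
)

```text
t: 41.42
tool_pos: [0.6309, -0.2367, 0.2002]
eef_rot: [2.519, -1.877, -0.002]
ft_force: [0.4, 0.4, -0.6]
width: 0.0555
```

```bash
python3 -c "
from h import *
f=cams.grab_frame('wrist'); cv2.imwrite('pics/w26.png',f['image'][:,:,::-1])
to([.6343,-.2336,.2],.063)
f=cams.grab_frame('top'); crop(f,'pics/t26.png',165,115,375,215)
"
```

```text
t=41.48 tcp=[ 0.6306 -0.2367  0.1995] yawy=-2.8520 tilt=[-0.002  0.002 -1.   ] w=0.0554 F=[ 0.1  0.2 -0.6] j=[ 0.11  0.59  0.26  1.77 -0.2   0.81 -2.39]
 shift(tool)=[-0.0019 -0.0044 -0.0006]
 roll -2.915
```

View pics/w26.png

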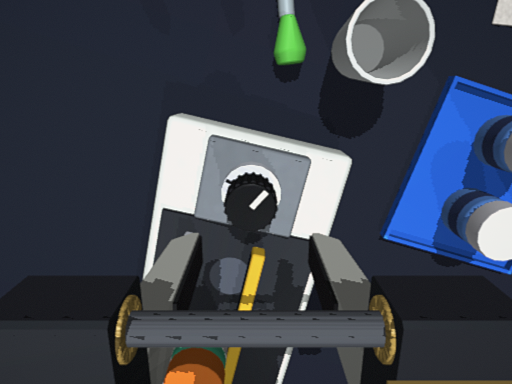

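View pics/t26.png

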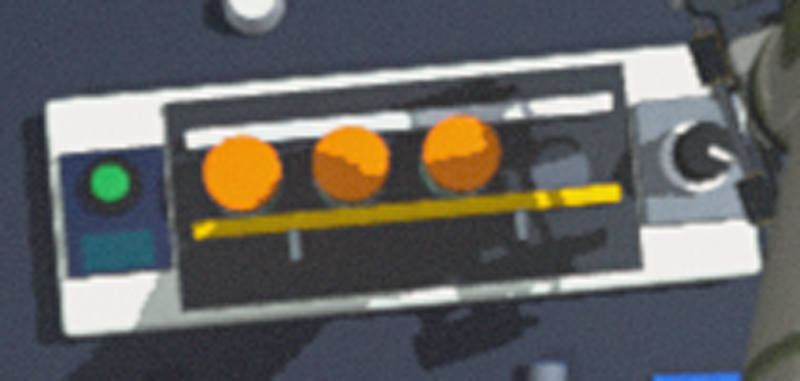

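drive_tool(
  commands=[
    [-1,0,0,0,-0.182],
    [-1,0,0,0,-0.182],
    [-1,0,0,0,-0.182],
    [-1,0,0,0,-0.182],
    [-1,0,0,0,-0.182],
    [-1,0,0,0,-0.182],
    [-1,0,0,0,-0.182],
    [-1,0,0,0,-0.182],
    [-1,0,0,0,-0.182],
    [-1,0,0,0,-0.182],
    [-1,0,0,0,-0.182],
    [-1,0,0,0,-0.182],
  ],
  newtons=20,
)

```text
t: 43.02
tool_pos: [0.6307, -0.2368, 0.199]
eef_rot: [-2.821, -1.377, 0.003]
ft_force: [-0.5, -0.9, 0.5]
width: 0.0008
```

drive_tool(
  commands=[
    [-1,0,0,0,-0.182],
    [-1,0,0,0,-0.182],
    [-1,0,0,0,-0.182],
    [-1,0,0,0,-0.182],
    [-1,0,0,0,0],
    [-1,0,0,0,0],
  ],
)

```text
t: 43.78
tool_pos: [0.6312, -0.2371, 0.2]
eef_rot: [-2.159, -2.28, 0.0]
ft_force: [-0.4, -1.1, 0.1]
width: 0.0005
```

```bash
python3 -c "
from h import *
f=cams.grab_frame('wrist'); cv2.imwrite('pics/w27.png',f['image'][:,:,::-1])
to([.6245,.178,.2],.063)
"
```

```text
t=43.83 tcp=[ 0.6313 -0.237   0.2003] yawy=0.0551 tilt=[ 0.001 -0.001 -1.   ] w=0.0003 F=[-0.   0.3  0.4] j=[ 0.63  0.63 -0.56  1.73  0.41  0.9  -0.05]
 shift(tool)=[0.4148 0.016  0.0005]
 roll -0.0079
```

View pics/w27.png

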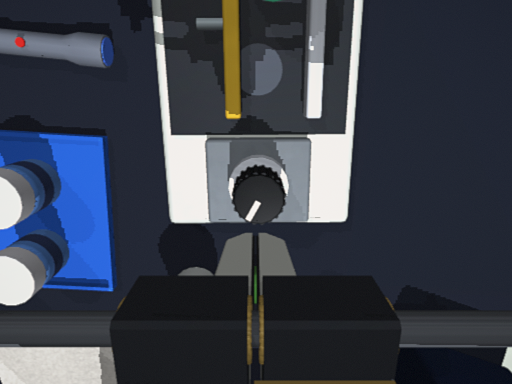

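drive_tool(
  commands=[
    [-1,0.0518,0.002,0,0],
    [-1,0.0518,0.002,0,0],
    [-1,0.0518,0.002,0,0],
    [-1,0.0518,0.002,0,0],
    [-1,0.0518,0.002,0,0],
    [-1,0.0518,0.002,0,0],
    [-1,0.0518,0.002,0,0],
    [-1,0.0518,0.002,0,0],
    [-1,0,0,0.03,0],
    [-1,0,0,0.03,0],
    [-1,0,0,0,0],
    [-1,0,0,0,0],
  ],
)

```text
t: 45.32
tool_pos: [0.6239, 0.1779, 0.1418]
eef_rot: [2.157, 2.284, 0.001]
ft_force: [-0.2, -0.4, 0.5]
width: 0.0004
```

```bash
python3 -c "
from h import *
f=cams.grab_frame('wrist'); cv2.imwrite('pics/w28.png',f['image'][:,:,::-1])
to([.6245,.178,.12],.063)
for c,s in blobs(f,(50,120,60),(75,255,255),100): print(c,s,px2w(f,*c,.062).round(4),px2w(f,*c,.066).round(4))
g=cams.grab_frame('top'); crop(g,'pics/t28.png',120,110,420,290)
g=cams.grab_frame('scene'); crop(g,'pics/s28.png',120,120,350,290)
"
```

```text
t=45.38 tcp=[0.6241 0.1779 0.1422] yawy=0.0573 tilt=[ 0.001  0.002 -1.   ] w=0.0005 F=[-0.1  0.2 -0.7] j=[-0.04  0.66 -0.51  1.84  0.45  0.76 -0.73]
 shift(tool)=[0.0001 0.0004 0.0222]
 roll -0.0057
[258.2 213.7] [240, 195, 38, 38, 1142] [0.6254 0.174  0.062 ] [0.6253 0.1755 0.066 ]
```

View pics/w28.png

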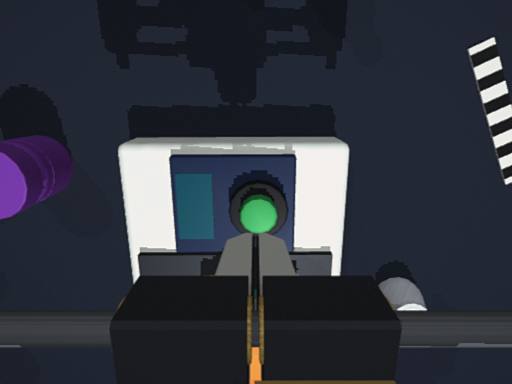

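View pics/t28.png

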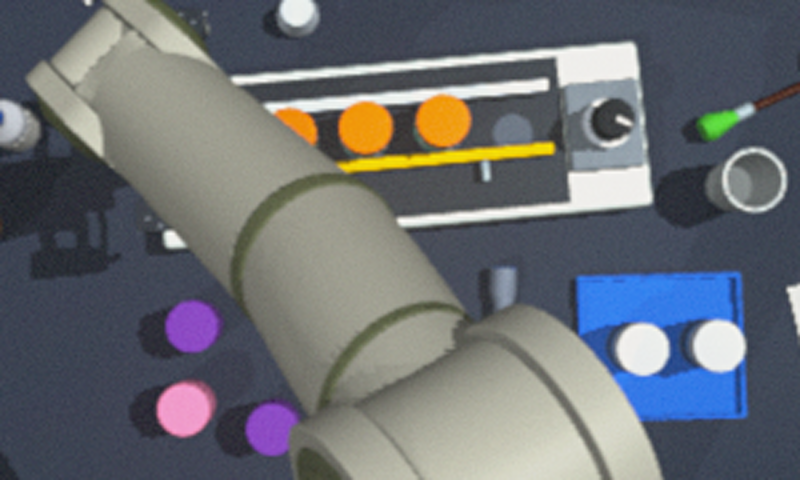

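View pics/s28.png

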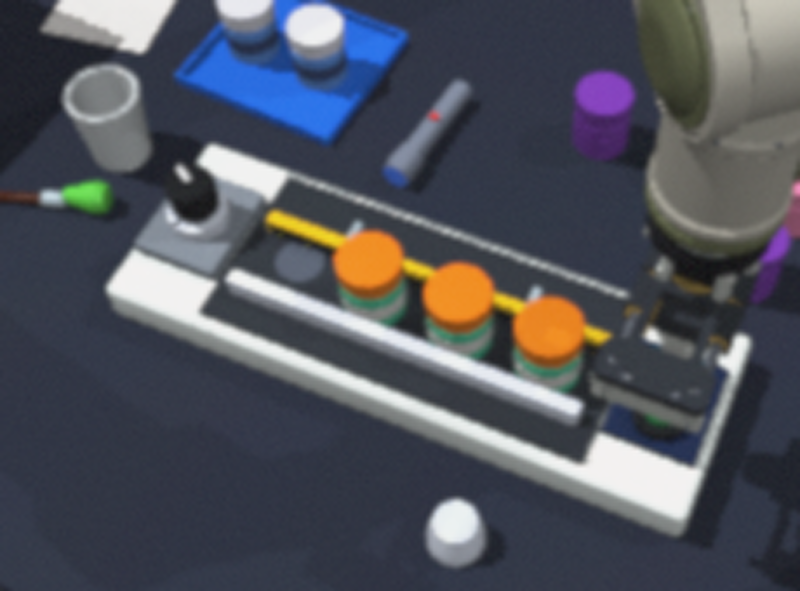

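drive_tool(
  commands=[
    [-1,-0.0015,0.001,0.04,0],
    [-1,0,0,0.01,0],
    [-1,0,0,0,0],
    [-1,0,0,0,0],
  ],
)

```text
t: 45.98
tool_pos: [0.6252, 0.1766, 0.0921]
eef_rot: [2.156, 2.285, 0.003]
ft_force: [-0.3, 0.6, -1.0]
width: 0.0003
```

```bash
python3 -c "
from h import *
f=cams.grab_frame('wrist'); cv2.imwrite('pics/w29.png',f['image'][:,:,::-1])
to([.625,.176,.09],.063)
"
```

```text
t=46.02 tcp=[0.6252 0.1766 0.0921] yawy=0.0580 tilt=[ 0.001  0.002 -1.   ] w=0.0003 F=[-0.  -0.3  0.1] j=[-0.06  0.72 -0.47  1.87  0.5   0.67 -0.77]
 shift(tool)=[-0.0006 -0.0002  0.0021]
 roll -0.005
```

View pics/w29.png

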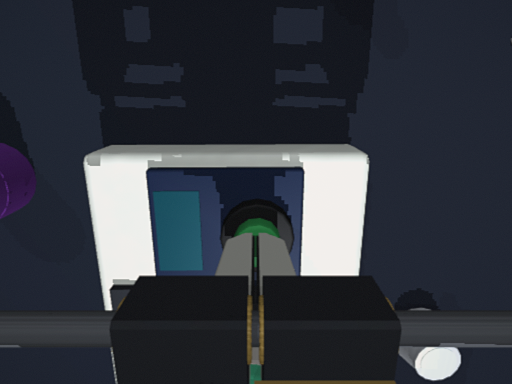

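drive_tool(
  commands=[
    [-1,0,0,0.004,0],
    [-1,0,0,0,0],
  ],
)

```text
t: 46.28
tool_pos: [0.6253, 0.1767, 0.0875]
eef_rot: [2.156, 2.285, 0.003]
ft_force: [2.0, 0.3, 2.5]
width: 0.0005
```

drive_tool(
  commands=[
    [-1,0,0,0.003,0],
    [-1,0,0,0,0],
  ],
)

```text
t: 46.52
tool_pos: [0.6254, 0.1767, 0.0853]
eef_rot: [2.155, 2.284, 0.003]
ft_force: [-1.6, 0.3, 13.6]
width: 0.0005
```

drive_tool(
  commands=[
    [-1,0,0,0.003,0],
    [-1,0,0,0,0],
  ],
)

```text
t: 46.78
tool_pos: [0.6254, 0.1767, 0.0848]
eef_rot: [2.154, 2.283, 0.003]
ft_force: [-7.4, -4.0, 37.8]
width: 0.0002
```

```bash
python3 -c "
from h import *
f=cams.grab_frame('wrist'); crop(f,'pics/w30.png',160,130,360,280)
g=cams.grab_frame('scene'); crop(g,'pics/s30.png',260,190,350,260)
"
```

```text
(no output)
```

View pics/w30.png

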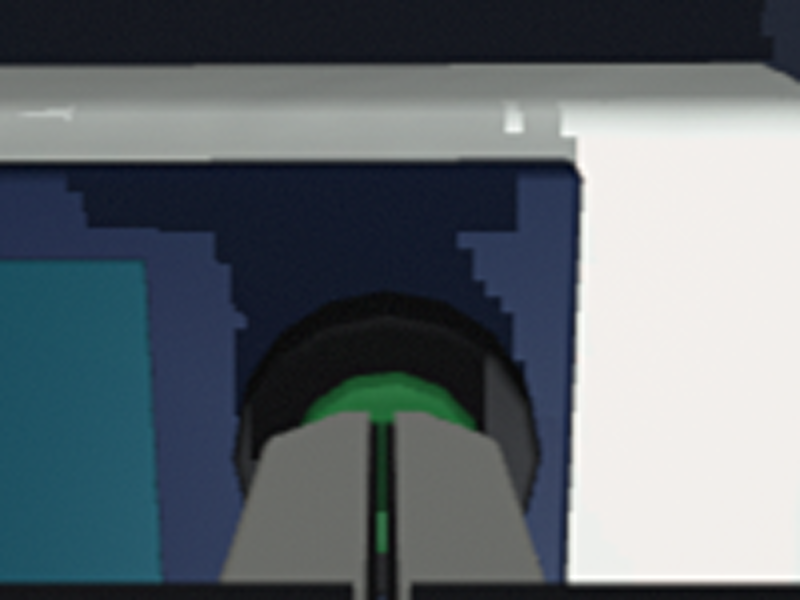

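View pics/s30.png

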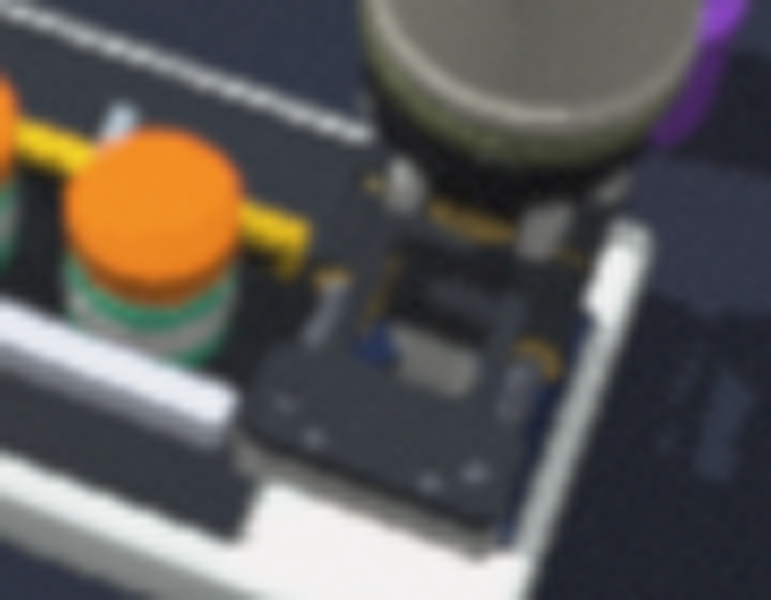

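drive_tool(
  commands=[
    [-1,0,0,-0.01,0],
    [-1,0,0,-0.03,0],
    [0,0,-0.0305,0,0],
    [0,0,0,0,0],
    [0,0,0,0,0],
    [0,0,0,0,0],
    [0,0,0,0,0],
  ],
)

```text
t: 47.75
tool_pos: [0.5945, 0.1743, 0.1205]
eef_rot: [-2.156, -2.284, 0.0]
ft_force: [0.5, -0.9, -0.3]
width: 0.044
```

```bash
python3 -c "
from h import *
f=cams.grab_frame('wrist'); cv2.imwrite('pics/w31.png',f['image'][:,:,::-1])
to([.6247,.176,.09],.063)
for c,s in blobs(f,(50,120,60),(75,255,255),100): print(c,s,px2w(f,*c,.07).round(4))
"
```

```text
t=47.80 tcp=[0.5944 0.1743 0.1206] yawy=0.0578 tilt=[ 0. -0. -1.] w=0.0453 F=[ 0.7  0.2 -1. ] j=[-0.05  0.66 -0.49  1.92  0.48  0.68 -0.78]
 shift(tool)=[-0.0001  0.0304  0.0306]
 roll -0.0052
[306.4 220.1] [287, 201, 41, 41, 1199] [0.6248 0.1786 0.07  ]
```

View pics/w31.png

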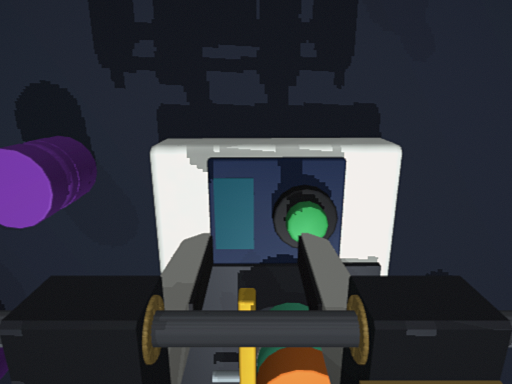

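drive_tool(
  commands=[
    [0,0.001,0,0.02,0],
    [0,0,0,0.0075,0],
    [0,0,0,0,0],
    [0,0,0,0,0],
  ],
)

```text
t: 48.3
tool_pos: [0.594, 0.1755, 0.0933]
eef_rot: [-2.156, -2.285, 0.0]
ft_force: [-0.2, -0.7, 1.0]
width: 0.0465
```

drive_tool(
  commands=[
    [0,0,0,0.002,0],
    [0,0,0,0,0],
  ],
)

```text
t: 48.55
tool_pos: [0.5942, 0.1754, 0.0915]
eef_rot: [2.156, 2.285, 0.0]
ft_force: [0.6, -0.3, -0.6]
width: 0.0468
```

drive_tool(
  commands=[
    [0,0,0,0.002,0],
    [0,0,0,0,0],
  ],
)

```text
t: 48.8
tool_pos: [0.5942, 0.1754, 0.0895]
eef_rot: [2.156, 2.285, 0.0]
ft_force: [-0.1, -1.1, 3.5]
width: 0.0463
```

drive_tool(
  commands=[
    [0,0,0,0.002,0],
    [0,0,0,0,0],
  ],
)

```text
t: 49.05
tool_pos: [0.5942, 0.1754, 0.0874]
eef_rot: [2.156, 2.285, 0.0]
ft_force: [-0.7, -0.7, 2.9]
width: 0.0462
```

drive_tool(
  commands=[
    [0,0,0,0.002,0],
    [0,0,0,0,0],
  ],
)

```text
t: 49.3
tool_pos: [0.5942, 0.1754, 0.0854]
eef_rot: [2.156, 2.285, 0.0]
ft_force: [0.1, -0.6, 5.1]
width: 0.0466
```

drive_tool(
  commands=[
    [0,0,0,0.001,0],
    [0,0,0,0,0],
  ],
)

```text
t: 49.55
tool_pos: [0.5942, 0.1754, 0.0852]
eef_rot: [2.156, 2.284, 0.001]
ft_force: [-2.9, -1.7, 11.3]
width: 0.0463
```

drive_tool(
  commands=[
    [0,0,0,0.001,0],
    [0,0,0,0,0],
  ],
)

```text
t: 49.8
tool_pos: [0.5943, 0.1755, 0.085]
eef_rot: [2.155, 2.284, 0.001]
ft_force: [-4.6, -2.2, 20.7]
width: 0.0465
```

drive_tool(
  commands=[
    [0,0,0,0.001,0],
    [0,0,0,0,0],
    [0,0,0,0,0],
  ],
)

```text
t: 50.18
tool_pos: [0.5943, 0.1754, 0.0848]
eef_rot: [2.155, 2.283, 0.002]
ft_force: [-7.3, -3.3, 28.3]
width: 0.0465
```

drive_tool(
  commands=[
    [0,0,0,-0.01,0],
    [0,0,0,-0.05,0],
    [0,0,0,-0.06,0],
    [0,0,0,0,0],
    [0,0,0,0,0],
  ],
)

```text
t: 50.8
tool_pos: [0.5937, 0.1748, 0.2018]
eef_rot: [-2.156, -2.285, 0.001]
ft_force: [0.2, -0.3, -0.2]
width: 0.0463
```

drive_tool(
  commands=[
    [0,0.03,-0.05,-0.03,0],
    [0,0.03,-0.05,-0.03,0],
    [0,0.03,-0.05,0,0],
    [0,0.03,-0.05,0,0],
    [0,0.03,0,0,0],
    [0,0,0,0,0],
  ],
)

```text
t: 51.55
tool_pos: [0.3894, 0.3125, 0.2584]
eef_rot: [-2.151, -2.288, 0.002]
ft_force: [-0.1, 0.3, -0.2]
width: 0.0465
```

```bash
python3 -c "
from h import *
f=cams.grab_frame('top'); crop(f,'pics/t32.png',120,100,420,290)
g=cams.grab_frame('scene'); crop(g,'pics/s32.png',120,100,350,270)
to([.4,.3,.2])
"
```

```text
t=51.65 tcp=[0.3902 0.3102 0.2582] yawy=0.0585 tilt=[-0.002 -0.002 -1.   ] w=0.0462 F=[ 0.4 -0.4 -0.9] j=[-0.28  0.36 -0.66  2.05  0.3   0.82 -1.06]
 shift(tool)=[-0.0107  0.0093  0.0582]
```

View pics/t32.png

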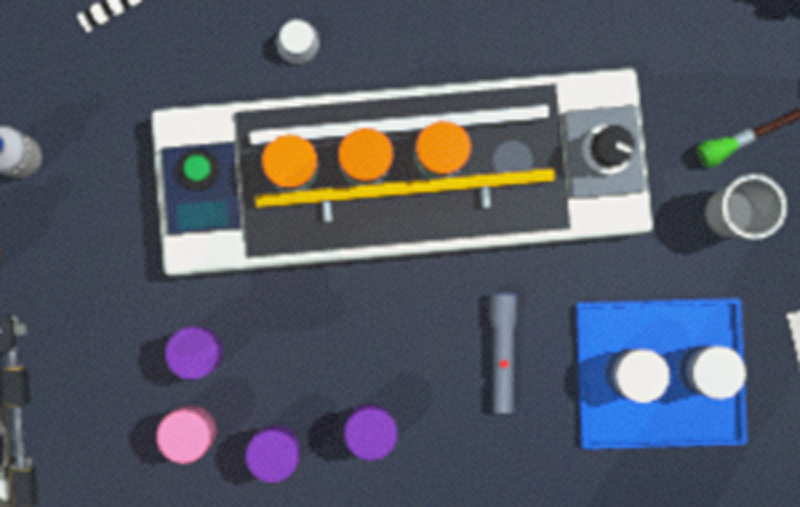

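View pics/s32.png

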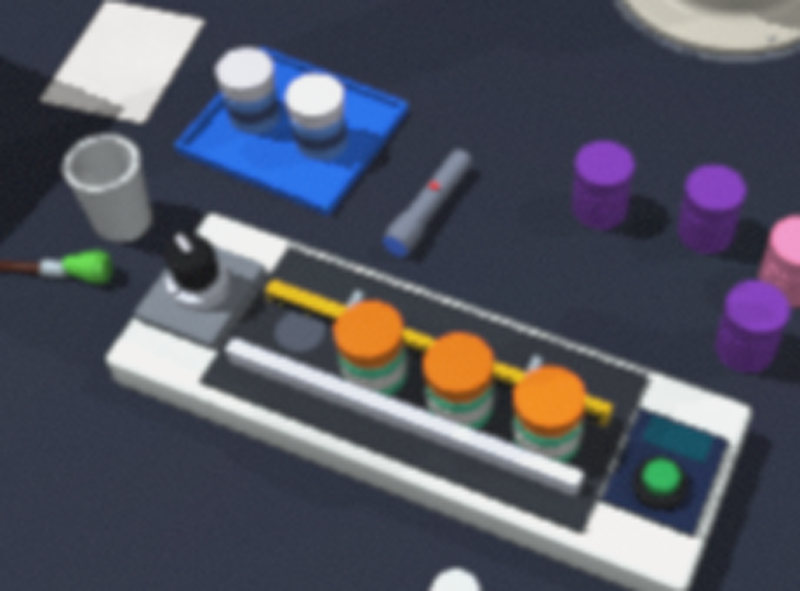

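```bash
python3 -c "
from workcell import manip
print(manip.job_done())"
```

```text
the job is handed in; nothing more can be done
None
```

The job is handed in at about 52 s, with every step done in the order asked. No verdict was reported.

- **Finished jars:** both white-lidded jars stand upright in the blue tray. The last top and scene pictures show them there.
- **Green jars:** three of the four possible green jars were on the bench. All three now stand on the mixer's deck, at about y = -37, +37 and +112 mm along the row, within the bar's length. The last pictures show the bar against all three jars and the jars against the fence.
- **Knob:** I turned it about 4.7 rad clockwise. The collar then stopped while the knob kept slipping. Judging by the collar mark against the knob's white line, it slipped about 1.5 to 1.7 rad, above the 1.05 rad needed. That figure is read from pictures, not measured directly.
- **Start button:** I pressed it twice, both times after clamping.
  - **First press:** with the closed fingers it met a hard stop. I suspected the fingertips had touched the housing, and the wrist force reached 37.8 N.
  - **Second press:** with one fingertip it met the same stop after about 6 mm, at 5.1 N, which fits the button being fully down. I went on until the wrist force read about 28 N, then let it go.
- **Other things:** the torch, brush, beaker, loupe and the pink and purple jars look unmoved in the last pictures. The reagent and spray bottles were outside the final crops or cut off at their edge, but I did not go near them. No jar was seen to be knocked aside.
- **Camera disagreement:** the top and scene cameras put heights about 5 mm low, probably from lens distortion. I corrected for it with the known sizes, the wrist camera and contact readings.

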